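# Pack the ride kit and hang up the basket

### The arm

A 7-joint arm with a two-finger parallel gripper is mounted at the origin on the work surface. World frame = base frame: x ahead of the robot, y to its left, z up, the work surface at z = 0. Lengths are in m, angles in rad, forces in N, time in s.
With the tool pointing down it reaches from about 0.425 to 1.025 m from the base axis. Payload 9.4 kg.
Tool frame: the origin (TCP) lies between the finger pads; the fingertips stand r.tip_extent ahead of it and the grasp point (between the pads) lies 8 mm behind it (r.tip_extent is the distance from the TCP to the fingertips, in m); z points along the fingers, y is the line along which they close (so a half turn about z gives the same grasp; the last joint's range is limited). The gripper opens to 85 mm and grips with 20 to 120 N. Pads are 22 mm wide; open, the fingers measure 114 mm over their backs; the gripper's body (76 mm by 85 mm) begins 54 mm behind the grasp point. The pads swing forward as they close: fully open they stand 13 mm farther back than shut.
Start: joints at [-1.403, 0.599, -0.003, 1.599, 0.002, 0.943, -0.08], TCP at [0.176, 0.703, 0.242] pointing down, gripper open.
Joint ranges: [-2.57, 2.57], [-0.35, 1.97], [-1.29, 1.29], [0.11, 2.56], [-1.05, 4.19], [0.11, 1.86], [-2.63, 2.63]. Speed limits (rad/s): [2.22, 2.22, 3.01, 3.01, 3.14, 3.14, 3.14].

### API

Orientations are given as a unit quaternion [w, x, y, z].
In Python, from rig import read_state, viewer, ticket, r gives the robot as it stands.
- The arm moves only by the tool play_rows, never from a script. Its argument "increments" is one flat list of numbers, 7 for each row, row after row: the turn, a rotation vector about the tool's x, y, z in degrees, then the shift along the tool's x, y, z in mm, then the closure, from -1 (fully open) to 1 (shut). In form: [rx, ry, rz, dx, dy, dz, jaw, rx, ry, rz, dx, dy, dz, jaw, ...]. A call has 1 to 12 rows; each row shifts and turns the commanded pose from where the row before left it, along the tool's axes as they then stand; what a row does not reach is not made up. A row lasts 1/12 s, in which the tool goes at most 41.7 mm and 7.16 degrees, less where a joint would pass 70% of its speed; a pose out of reach is approached as far as the arm can. A call with a gripper value outside its range is refused whole. The fingers move at their own pace and stop on an object; "grip_force" is the grip in N (left out, the last holds). Time passes only in rows, so rows that do not move let the fingers close. It gives the time, the measured TCP pose, the force, the opening and the grip force at its end, in the units of the state.
- read_state(): the state, without advancing time (a new reading comes with each control period).
- viewer.get_image(name): name is "side" or "top"; returns the picture (400x640x3 uint8, blue, green, red); there is no depth.
- viewer.get_calibration(name): a dict with "fx", "fy", "cx", "cy" (pixels), "R" (3x3) and "t" (3): a world point X has camera coordinates R X + t. Camera axes: x right, y down, z forward; pixel columns grow to the right and rows downward; lengths in m; the calibration is good to about 2 mm. A picture is of the moment at which its call begins. get_calibration takes no time and is no camera call.
- ticket.job_done(): hands the job in; it is judged then, once.
The state is a dict: "clock": time; "joint_pos": joint angles; "joint_vel": joint speeds; "effort": joint torques, N m; "position": TCP position; "eef_rot": TCP orientation; "contact_force": force on the tool from outside, world axes, zero at the start; "wrist_torque": the same for the moment, N m; "width": finger opening in m; "gripper_force": force on a finger pad.
Only numpy, scipy, OpenCV 4.12 (cv2) and the standard library are available. Lean on these libraries where they do the work, as an engineer would, in place of code of your own. Each camera call takes 0.05 s, during which the arm holds its last target. There are 200 camera calls.

### The job

Put the ride kit away: press the silver bike light and the wooden massage roller fully home into their own shaped cutouts in the case insert, and hang the emptied basket by its bail on the hook of the chrome clamp, clear of the counter. The roller can only be drawn out of the basket by its projecting end, so lay it down flat on the counter and let go, to take it again by its middle: only there does the cutout leave room for fingers. Leave the other things on the counter where they stand.

Things in the scene. Friction and masses are not known exactly. Their poses are not given: they have to be found in the camera images.
- roller: wooden massage roller, 200 mm: four 8-sided beads in the middle (36 mm over flats, 104 mm in all), a round handle 24 x 48 mm at each end. Origin at its centre, x along it. Starts leaning 25 degrees in the basket, under the bail: +x end down on its floor, -x handle free, sticking out over the near rim, 85 mm up. Lying on a bead flat its origin is 18 mm up and it does not roll. 0.15 kg
- light: silver bike light, 100 mm: square body 30 mm wide (x -50 to +20 mm, sides 4 to 34 mm up), round head 38 mm thick (x +20 to +50, lens at the +x end), rubber foot under the tail. Origin: middle of its length and width, on its underside; x to the lens, z up. Lies foot down on the counter. 0.14 kg
- basket: open steel basket 130 x 124 mm, rim 64 mm high. A fixed wire bail, 9 mm thick, stands over its middle from side to side (along y), 162 mm up, straight and level to 45 mm either side of its middle. Origin: centre of the underside; x away from the 14 mm deep, 52 mm wide dip in the rim where the roller sticks out; z up. 0.32 kg
- bail_top (a point): middle of the bail's straight top, on the wire's axis, 162 mm above the basket's underside; axes as the basket's
- case: open black case 256 x 210 mm, 50 mm high, fixed, lid lying open flat beyond its -y side. A rigid grey insert fills it, top face 50 mm above the counter, with two empty cutouts 28 mm deep; a round tyre gauge already sits in its -x, -y corner, 8 mm proud. Origin: centre of the underside, x along its length, z up
- roller_slot (a point): floor centre (22 mm above counter) of the long cutout along the case's x: 208 mm long, 29 mm wide at the handles, 45 mm over the middle 116 mm. Finger gap of full depth across its middle: 40 mm along x, out to 54 mm each side. Springy ribs, 2 mm tight each side of the handles, yield to a push of 5 to 12 N and hold. Home: roller's origin 18 mm above this point, top 8 mm proud. Axes as the case's
- light_slot (a point): floor centre (22 mm above counter) of the short cutout, head to the case's +x: 108 mm long, 36 mm wide, 44 mm for the head (x above 16 mm). Finger gap of full depth centred at x = -15 mm, 40 mm along x, out to 51 mm each side. Springy ribs, 2 mm tight each side of tail and head, yield to a push of 5 to 15 N and hold. Home: the light's origin at this point, top 10 mm proud. Axes as the case's
- clamp: small chrome screw clamp, fixed on the front edge of the steel wall shelf (edge 730 mm ahead of the robot, top 215 mm up), its hook of 10 mm round bar standing out towards the robot. Origin on the shelf's front top edge; axes as the world's. Its spine stands 13 mm out from the edge; its top jaw is 9 mm above the shelf
- hook_seat (a point): lowest place of the hook, on the bar's axis, 66 mm in front of the shelf edge, 197 mm above the counter. The bail rests here, its axis 10 mm above this point. The bar rises gently from here to the clamp, 53 mm farther from the robot, and turns up towards the robot to its tip. Axes as the world's
- hook_tip (a point): end of the hook's upturned tip (centre of its round end, 5 mm radius), 14 mm nearer the robot than hook_seat and 24 mm higher
- organiser: white seven-day pill organiser with closed clear lids, 150 x 36 x 26 mm, near the robot in front of the basket. Bystander. Origin at the centre of its underside
- paperweight: green glass paperweight ball with a flat foot, 70 mm across, 63 mm tall, under the shelf front. Bystander. Origin at the centre of its underside
- oil_bottle: amber bottle with black cap, 48 mm across, 140 mm tall, left of the basket. Bystander. Origin at the centre of its underside
- balm_jar: squat glass jar with metal cap, 60 mm across, 50 mm tall, left near the robot. Bystander. Origin at the centre of its underside
- tumbler: white ceramic tumbler, 68 mm across, 95 mm tall, far left. Bystander. Origin at the centre of its underside
Mind the look-alikes: they are no part of the job. What is shaped like the roller but blue is not meant.

How it is judged:
By the outcome, as a careful person would: the job done as asked, in the order asked, and still so for the second after the job is handed in, with the robot touching nothing.
It also fails if it takes over 72 s, if anything falls off the work surface, if the arm or the gripper's body presses on something with over 40 N, if the wrist force passes 120 N, or if a joint passes its speed limit or range.

## Working session

There is one attempt and no reset: what is moved stays moved. The work goes in short steps, Python scripts to look and compute and a tool call to move; the robot and the scene stay as the last step left them, time stands still between calls to the robot, and variables do not carry over. Pictures are saved under pics/ and viewed, at most 10 in all, crops included, and the job is handed in when it is done.

Besides the shell and the picture viewer there is one more tool, called after "Emit:" as a command line: name --argument value ..., lists and objects as JSON in quotes. play_rows: Moves the arm, as the interface text tells. Its arguments: {"type":"object","properties":{"increments":{"type":"array"},"grip_force":{"type":"number"}},"required":["increments"]}

```bash
ls; mkdir -p pics; python3 - <<'E'
from rig import read_state, viewer, ticket, r
import cv2,json
print(r.tip_extent, read_state())
for n in("side","top"):
    im=viewer.get_image(n);cv2.imwrite(f"pics/{n}0.png",im)
    print(n,viewer.get_calibration(n))
E
```

```text
pics
0.011 {'clock': 0.0, 'joint_pos': array([-1.40267227,  0.60016288, -0.00251129,  1.60020119,  0.00177847,
        0.94285382, -0.07979377]), 'joint_vel': array([-0.00020291, -0.00015918, -0.00119301,  0.00054949,  0.00098945,
       -0.00213475,  0.00043349]), 'effort': array([-3.52921888e-04, -7.76422977e+01,  1.56460639e+00, -2.58021355e+01,
        1.23532035e-02,  8.64172122e-03,  1.30572084e-05]), 'position': array([0.17564327, 0.70290458, 0.24136464]), 'eef_rot': array([-2.49759303e-05,  1.22093698e-01,  9.92518247e-01, -8.11192585e-04]), 'contact_force': array([0.54148676, 0.60432658, 0.54548921]), 'wrist_torque': array([-0.00410788, -0.0326967 ,  0.01996425]), 'gripper_force': 0.0, 'width': 0.08553767749833854}
side {'fx': 473.25080246634633, 'fy': 473.25080246634633, 'cx': 319.4031975380654, 'cy': 198.13742404582428, 'R': array([[ 0.97226512, -0.23309527,  0.01916061],
       [-0.14991399, -0.6839919 , -0.71391938],
       [ 0.17951693,  0.69124647, -0.69996571]]), 't': array([-0.45559219,  0.24135928,  1.39038768])}
top {'fx': 380.2788543097198, 'fy': 380.2788543097198, 'cx': 317.9939119660435, 'cy': 203.78126824731848, 'R': array([[ 0.17198688, -0.98508818, -0.00466704],
       [-0.9649699 , -0.1675178 , -0.20191798],
       [ 0.19812521,  0.03923079, -0.97939132]]), 't': array([0.0118052 , 0.51477825, 0.99529947])}
```

View pics/top0.png

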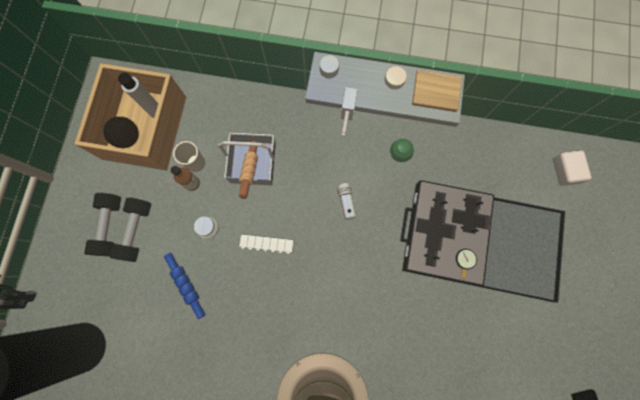

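View pics/side0.png

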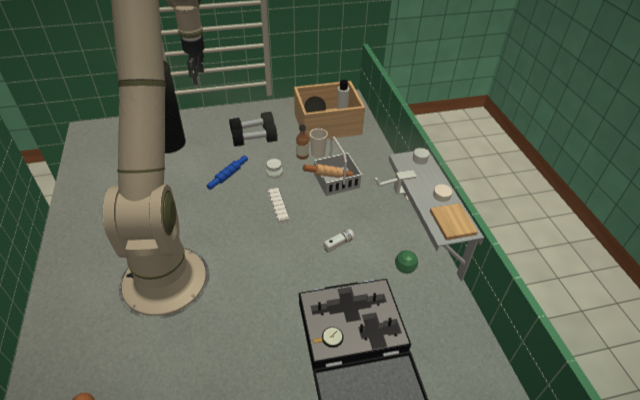

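The top view shows the wooden roller in the basket at (248,170) and its look-alike, the blue roller, at (185,286). I choose the wooden one. The silver light is at (346,200), with the dumbbells at (115,225) and the dark bottle in the crate at (140,92) as other grey things. The case is at (450,235), the clamp hook at (346,125), the ball at (402,150), and the organiser at (266,244). The side view agrees: roller (327,171), light (339,239), case (352,320), hook (380,182).

```bash
cat > h.py <<'E'
import numpy as np, cv2
from rig import read_state, viewer, ticket, r
C={n:viewer.get_calibration(n) for n in("side","top")}
def ray(n,p):
    c=C[n];R=np.array(c["R"]);t=np.array(c["t"])
    d=R.T@np.array([(p[0]-c["cx"])/c["fx"],(p[1]-c["cy"])/c["fy"],1.]);return -R.T@t,d
def plane(n,p,z):
    o,d=ray(n,p);return o+d*(z-o[2])/d[2]
def proj(n,X):
    c=C[n];q=np.array(c["R"])@X+c["t"];return np.array([c["fx"]*q[0]/q[2]+c["cx"],c["fy"]*q[1]/q[2]+c["cy"]])
def tri(ps,pt):
    A=[];b=[]
    for n,p in(("side",ps),("top",pt)):
        o,d=ray(n,p);d/=np.linalg.norm(d);P=np.eye(3)-np.outer(d,d);A.append(P);b.append(P@o)
    X=np.linalg.lstsq(np.vstack(A),np.hstack(b),rcond=None)[0]
    return X
def crop(n,x0,y0,w,h,k,f,im=None):
    im=viewer.get_image(n) if im is None else im
    o=cv2.resize(im[y0:y0+h,x0:x0+w],None,fx=k,fy=k,interpolation=cv2.INTER_CUBIC)
    for i in range(0,w,10):
        cv2.line(o,(i*k,0),(i*k,8 if i%20 else 16),(0,255,255),1)
        if i%20==0: cv2.putText(o,str(x0+i),(i*k+2,14),0,.4,(0,255,255),1)
    for i in range(0,h,10):
        cv2.line(o,(0,i*k),(8 if i%20 else 16,i*k),(0,255,255),1)
        if i%20==0: cv2.putText(o,str(y0+i),(2,i*k+12),0,.4,(0,255,255),1)
    cv2.imwrite(f"pics/{f}.png",o)
def quat(q):
    from scipy.spatial.transform import Rotation as Ro
    return Ro.from_quat([q[1],q[2],q[3],q[0]])
E
python3 - <<'E'
from h import *
t=crop("top",210,80,150,140,0+4,"topc",cv2.imread("pics/top0.png"))
s=cv2.imread("pics/side0.png");crop("side",295,125,130,130,4,"sidec",s)
# montage of case views
T=cv2.imread("pics/top0.png")
a=cv2.resize(T[170:300,395:505],None,fx=4,fy=4,interpolation=cv2.INTER_CUBIC)
for n,im in(("top",T),("side",s)):
    hsv=cv2.cvtColor(im,cv2.COLOR_BGR2HSV)
    m=cv2.inRange(hsv,(5,90,50),(20,255,255));
    k,l,st,c=cv2.connectedComponentsWithStats(m)
    print(n,[(st[i].tolist(),c[i].round(1).tolist()) for i in range(1,k) if st[i][4]>60])
cv2.imwrite("pics/casec.png",a)
E
```

```text
top [([75, 64, 110, 106, 6884], [132.0, 117.3]), ([413, 71, 48, 40, 1538], [436.7, 90.4]), ([239, 146, 18, 52, 530], [247.6, 171.4]), ([174, 168, 18, 17, 213], [183.5, 176.4])]
side [([294, 81, 71, 65, 2811], [328.4, 111.5]), ([409, 95, 231, 193, 3653], [541.3, 175.0]), ([21, 149, 24, 14, 242], [32.1, 155.6]), ([303, 164, 41, 13, 360], [324.1, 169.8]), ([430, 204, 47, 36, 1080], [453.0, 221.1]), ([73, 393, 21, 7, 114], [83.5, 396.5])]
```

View pics/topc.png

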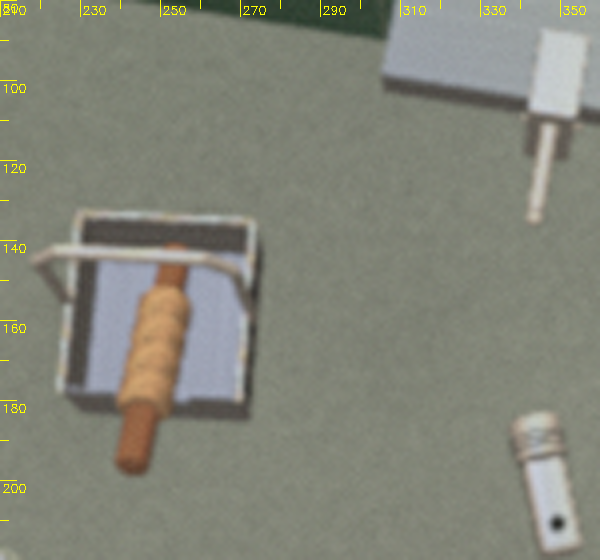

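View pics/sidec.png

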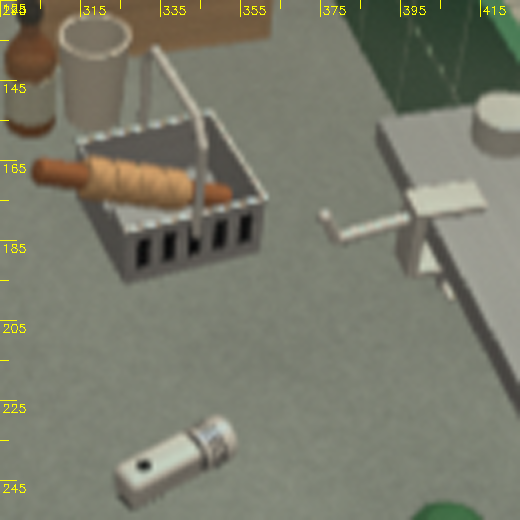

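View pics/casec.png

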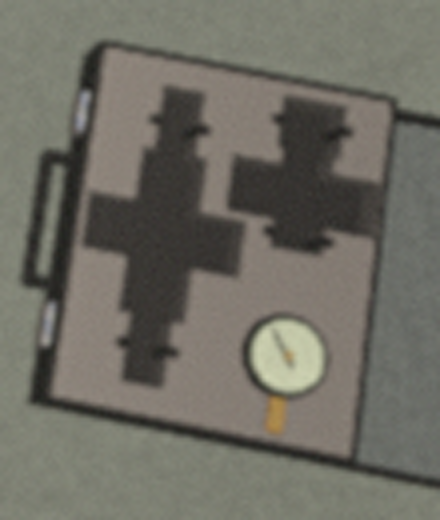

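The top crop shows the chosen wooden roller leaning in the basket: free end at (243,196), low end at (253,142). The bail runs (221,142) to (262,144), the hook tip is at (343,134), and the light has its lens end at (344,184) and button at (349,210). The side crop has roller end (305,168), bail (333,137) to (345,160), hook tip (376,178), hook low (379,184) and button (331,241). In the case crop the long cutout is at left, the short one at right, and heads and +x point up.

```bash
python3 - <<'E'
from h import *
np.set_printoptions(precision=4,suppress=True)
T=cv2.imread("pics/top0.png");S=cv2.imread("pics/side0.png")
tc=lambda u,v:(210+u/4-.375,80+v/4-.375)
sc=lambda u,v:(295+u/4-.375,125+v/4-.375)
cc=lambda u,v:(395+u/4-.375,170+v/4-.375)
print("rim",*[plane("top",tc(*p),.064) for p in[(78,212),(253,219),(240,402),(62,390)]])
print("bailL",tri(sc(153,50),tc(45,248)),"bailR",tri(sc(202,140),tc(215,258)))
print("bail z162 top",plane("top",tc(55,250),.162),plane("top",tc(205,256),.162),"side",plane("side",sc(155,50),.162),plane("side",sc(202,140),.162))
print("roller end",tri(sc(42,171),tc(131,466)),"bead far",tri(sc(187,190),tc(168,295)), "bead near",tri(sc(90,176),tc(144,405)))
print("hooktip",tri(sc(325,215),tc(534,218)),"clamp far/bar",tri(sc(405,218),tc(549,125)), "low side on",sc(342,238))
print("light button",tri(sc(144,465),tc(557,523)))
print("lens end",plane("top",tc(534,416),.03),"tail",plane("top",tc(562,548),.034),"neck",plane("top",tc(541,456),.034))
print("side lens",plane("side",sc(226,428),.03),"side tail top",plane("side",sc(121,468),.034))
print("case corners",*[plane("top",cc(*p),.05) for p in[(100,45),(395,100),(355,460),(35,403)]])
print("rollerslot ends",plane("top",cc(184,90),.05),plane("top",cc(143,384),.05),"side",plane("top",cc(88,220),.05),plane("top",cc(242,249),.05))
print("lightslot ends",plane("top",cc(315,99),.05),plane("top",cc(294,249),.05),"side",plane("top",cc(232,181),.05),plane("top",cc(380,209),.05))
# light mask bright
hsv=cv2.cvtColor(T,cv2.COLOR_BGR2HSV)
m=np.zeros(T.shape[:2],np.uint8);m[178:222,332:362]=255
m&=cv2.inRange(hsv,(0,0,140),(180,60,255))
P=cv2.findNonZero(m)[:,0].astype(float)
W=np.array([plane("top",p,.03)[:2] for p in P]);c=W.mean(0);e=np.linalg.svd(W-c)[2][0];print("light pca",c,e,np.degrees(np.arctan2(e[1],e[0])),((W-c)@e).min(),((W-c)@e).max())
# blobs dark in case
g=cv2.cvtColor(T,cv2.COLOR_BGR2GRAY)
w=cv2.warpPerspective(g,cv2.getPerspectiveTransform(np.float32([proj("top",np.array([x,y,.05])) for x,y in[(.45,-.2),(.8,-.2),(.8,-.5),(.45,-.5)]]),np.float32([(0,0),(700,0),(700,600),(0,600)])),(700,600))
cv2.imwrite("pics/rect.png",w)
b=(w<70).astype(np.uint8);k,l,st,ce=cv2.connectedComponentsWithStats(b)
for i in range(1,k):
    if 3000<st[i][4]<80000:
        rr=cv2.minAreaRect(cv2.findNonZero((l==i).astype(np.uint8)));print(st[i],"ctr",.45+rr[0][0]/2000,-.2-rr[0][1]/2000,rr[1],rr[2], "centroid",.45+ce[i][0]/2000,-.2-ce[i][1]/2000)
E
```

```text
rim [0.6627 0.3834 0.064 ] [0.6787 0.2599 0.064 ] [0.5457 0.2426 0.064 ] [0.5331 0.3657 0.064 ]
bailL [0.6025 0.37   0.1544] bailR [0.6195 0.2648 0.1361]
bail z162 top [0.5998 0.3609 0.162 ] [0.6122 0.2657 0.162 ] side [0.6013 0.3599 0.162 ] [0.6082 0.2347 0.162 ]
roller end [0.4854 0.2994 0.0957] bead far [0.6231 0.3145 0.0358] bead near [0.5304 0.304  0.0783]
hooktip [0.6496 0.0632 0.2222] clamp far/bar [0.716  0.0638 0.2067] low side on (380.125, 184.125)
light button [0.5058 0.0124 0.0343]
lens end [0.5796 0.0404 0.03  ] tail [0.4882 0.0062 0.034 ] neck [0.5506 0.031  0.034 ]
side lens [0.5808 0.039  0.03  ] side tail top [0.4886 0.0136 0.034 ]
case corners [ 0.6186 -0.1685  0.05  ] [ 0.6142 -0.3742  0.05  ] [ 0.3656 -0.3678  0.05  ] [ 0.3661 -0.1552  0.05  ]
rollerslot ends [ 0.5964 -0.2296  0.05  ] [ 0.3909 -0.2245  0.05  ] side [ 0.4945 -0.1751  0.05  ] [ 0.4926 -0.2804  0.05  ]
lightslot ends [ 0.6055 -0.3196  0.05  ] [ 0.4986 -0.3151  0.05  ] side [ 0.5382 -0.2689  0.05  ] [ 0.5361 -0.3702  0.05  ]
light pca [0.537  0.0235] [-0.9427 -0.3337] -160.50802963966922 -0.06075736821403676 0.05212798036930256
[    0     0   290   156 25387] ctr 0.52225 -0.23875000000000002 (155.0, 289.0) 90.0 centroid 0.5106662858943554 -0.23175107338401546
[   98   137   207   210 24192] ctr 0.5465134735107422 -0.326321533203125 (209.79124450683594, 201.6717987060547) 31.842453002929688 centroid 0.5456284722222222 -0.31901417824074074
[ 293  346   30  254 3532] ctr 0.6003114776611328 -0.43603169250488283 (26.819015502929688, 254.3291778564453) 3.632951259613037 centroid 0.6018097395243488 -0.43521050396375993
```

```bash
cat >> h.py <<'E'
from scipy.spatial.transform import Rotation as Ro
def down(psi,tilt=0,about=(0,0)):
    p=np.radians(psi);R=np.array([[-np.sin(p),np.cos(p),0],[np.cos(p),np.sin(p),0],[0,0,-1]]).T
    if tilt: # tilt deg about horizontal axis of world angle about
        a=np.radians(about);R=Ro.from_rotvec(np.radians(tilt)*np.array([np.cos(a),np.sin(a),0])).as_matrix()@R
    return R
def plan(wps,start=None):
    """wps: (pos,R,n,jaw); print rows, each given in the tool frame at the row's start"""
    if start is None:
        s=read_state();p=np.array(s["position"]);R=quat(s["eef_rot"]).as_matrix()
    else: p,R=start
    tot=0
    for P,Q,n,jaw in wps:
        P=np.array(P,float);dv=Ro.from_matrix(R.T@Q).as_rotvec()/n;dp=(P-p)/n;L=[]
        for i in range(n):
            L.append([*np.degrees(dv).round(1),*(R.T@dp*1000).round(1),jaw])
            R=R@Ro.from_rotvec(dv).as_matrix();p=p+dp
        tot+=n
        same=all(l==L[0] for l in L)
        print("--",n,"rows, turn/row %.1f mm/row %.1f"%(np.degrees(np.linalg.norm(dv)),1000*np.linalg.norm(dp)))
        print(f"{n} x {L[0]}" if same else ",".join(str([float(x) for x in l])[1:-1] for l in L).replace(" ","").replace(".0,",",").replace(".0,",","))
    return p,R
E
python3 - <<'E'
from h import *
plan([([.52,.018,.16],down(-70),24,-1),([.52,.018,.015],down(-70),5,-.3)])
E
```

```text
-- 24 rows, turn/row 6.1 mm/row 32.1
-0,0,6.1,-20.8,-24.2,3.4,-1,-0,0,6.1,-23.3,-21.9,3.4,-1,-0,0,6.1,-25.5,-19.3,3.4,-1,-0,0,6.1,-27.4,-16.5,3.4,-1,-0,0,6.1,-29,-13.5,3.4,-1,-0,0,6.1,-30.2,-10.3,3.4,-1,-0,0,6.1,-31.2,-7.1,3.4,-1,-0,0,6.1,-31.7,-3.7,3.4,-1,-0,0,6.1,-31.9,-0.3,3.4,-1,-0,0,6.1,-31.8,3,3.4,-1,-0,0,6.1,-31.3,6.4,3.4,-1,-0,0,6.1,-30.4,9.7,3.4,-1,-0,0,6.1,-29.2,12.8,3.4,-1,-0,0,6.1,-27.7,15.9,3.4,-1,-0,0,6.1,-25.9,18.7,3.4,-1,-0,0,6.1,-23.8,21.4,3.4,-1,-0,0,6.1,-21.4,23.8,3.4,-1,-0,0,6.1,-18.7,25.9,3.4,-1,-0,0,6.1,-15.9,27.7,3.4,-1,-0,0,6.1,-12.8,29.2,3.4,-1,-0,0,6.1,-9.7,30.4,3.4,-1,-0,0,6.1,-6.4,31.3,3.4,-1,-0,0,6.1,-3,31.8,3.4,-1,-0,0,6.1,0.3,31.9,3.4,-1.0
-- 5 rows, turn/row 0.0 mm/row 29.0
5 x [np.float64(-0.0), np.float64(0.0), np.float64(0.0), np.float64(0.0), np.float64(-0.0), np.float64(29.0), -0.3]
```

Emit:
play_rows --increments '[0, 0, 6.1, -20.8, -24.2, 3.4, -1, 0, 0, 6.1, -23.3, -21.9, 3.4, -1, 0, 0, 6.1, -25.5, -19.3, 3.4, -1, 0, 0, 6.1, -27.4, -16.5, 3.4, -1, 0, 0, 6.1, -29, -13.5, 3.4, -1, 0, 0, 6.1, -30.2, -10.3, 3.4, -1, 0, 0, 6.1, -31.2, -7.1, 3.4, -1, 0, 0, 6.1, -31.7, -3.7, 3.4, -1, 0, 0, 6.1, -31.9, -0.3, 3.4, -1, 0, 0, 6.1, -31.8, 3, 3.4, -1, 0, 0, 6.1, -31.3, 6.4, 3.4, -1, 0, 0, 6.1, -30.4, 9.7, 3.4, -1]' --grip_force 70

```text
clock: 1.1
position: [0.3476, 0.3591, 0.2013]
eef_rot: [0.0, 0.692, 0.722, -0.0]
contact_force: [0.1, 0.3, 0.1]
width: 0.0856
gripper_force: 0.0
```

Emit:
play_rows --increments '[0, 0, 6.1, -29.2, 12.8, 3.4, -1, 0, 0, 6.1, -27.7, 15.9, 3.4, -1, 0, 0, 6.1, -25.9, 18.7, 3.4, -1, 0, 0, 6.1, -23.8, 21.4, 3.4, -1, 0, 0, 6.1, -21.4, 23.8, 3.4, -1, 0, 0, 6.1, -18.7, 25.9, 3.4, -1, 0, 0, 6.1, -15.9, 27.7, 3.4, -1, 0, 0, 6.1, -12.8, 29.2, 3.4, -1, 0, 0, 6.1, -9.7, 30.4, 3.4, -1, 0, 0, 6.1, -6.4, 31.3, 3.4, -1, 0, 0, 6.1, -3, 31.8, 3.4, -1, 0, 0, 6.1, 0.3, 31.9, 3.4, -1]'

```text
clock: 2.1
position: [0.5181, 0.0159, 0.1604]
eef_rot: [-0.0, 0.986, 0.168, -0.0]
contact_force: [0.5, 0.5, -0.1]
width: 0.0851
gripper_force: 0.0
```

```bash
python3 - <<'E'
from h import *
s=read_state();print(s["position"],s["clock"],quat(s["eef_rot"]).as_matrix()[:,1])
plan([([.52,.018,.14],down(-70),2,-.3),([.52,.018,.015],down(-70),5,-.3)])
E
```

```text
[0.51808257 0.01585328 0.16042002] 2.1 [ 3.30339546e-01 -9.43862155e-01 -1.29234576e-04]
-- 2 rows, turn/row 0.4 mm/row 10.3
2 x [np.float64(-0.0), np.float64(0.0), np.float64(-0.4), np.float64(1.3), np.float64(-0.7), np.float64(10.2), -0.3]
-- 5 rows, turn/row 0.0 mm/row 25.0
5 x [np.float64(-0.0), np.float64(0.0), np.float64(0.0), np.float64(-0.0), np.float64(-0.0), np.float64(25.0), -0.3]
```

Emit:
play_rows --increments '[0, 0, -0.4, 1.3, -0.7, 10, -0.3, 0, 0, -0.4, 1.3, -0.7, 10, -0.3, 0, 0, 0, 0, 0, 30, -0.3, 0, 0, 0, 0, 0, 30, -0.3, 0, 0, 0, 0, 0, 30, -0.3, 0, 0, 0, 0, 0, 20, -0.3, 0, 0, 0, 0, 0, 15, -0.3, 0, 0, 0, 0, 0, 0, -0.3, 0, 0, 0, 0, 0, 0, 1, 0, 0, 0, 0, 0, 0, 1, 0, 0, 0, 0, 0, 0, 1, 0, 0, 0, 0, 0, 0, 1]'

```text
clock: 3.1
position: [0.52, 0.02, 0.0167]
eef_rot: [0.0, 0.984, 0.177, 0.001]
contact_force: [-0.5, 0.0, -1.8]
width: 0.0291
gripper_force: 68.8
```

Emit:
play_rows --increments '[0, 0, 0, 0, 0, 0, 1, 0, 0, 0, 0, 0, 0, 1, 0, 0, 0, 0, 0, -15, 1, 0, 0, 0, 0, 0, -35, 1, 0, 0, 0, 0, 0, -40, 1, 0, 0, 0, 0, 0, -35, 1]'

```text
clock: 3.6
position: [0.5191, 0.0193, 0.1425]
eef_rot: [0.0, 0.984, 0.177, -0.0]
contact_force: [0.9, 0.6, -0.9]
width: 0.029
gripper_force: 69.1
```

```bash
python3 - <<'E'
from h import *
s=read_state();print(s["position"],s["clock"],s["width"],quat(s["eef_rot"]).as_matrix()[:,1])
# light slot (.552,-.318), yaw -1.6 ; grasp at x=-15
a=np.radians(-1.6);g=np.array([.552,-.318])-.015*np.array([np.cos(a),np.sin(a)])
plan([([*g,.14],down(-91.6),12,1)])
E
```

```text
[0.51909197 0.01932192 0.14250367] 3.6 0.02898116775433038 [ 3.47788351e-01 -9.37573061e-01 -1.34547440e-04]
-- 12 rows, turn/row 1.8 mm/row 28.1
0,0,1.8,-8.4,26.8,0.2,1,0,0,1.8,-7.5,27.1,0.2,1,0,0,1.8,-6.6,27.3,0.2,1,0,0,1.8,-5.8,27.5,0.2,1,0,0,1.8,-4.9,27.7,0.2,1,0,0,1.8,-4,27.8,0.2,1,0,0,1.8,-3.1,27.9,0.2,1,0,0,1.8,-2.2,28,0.2,1,0,0,1.8,-1.3,28.1,0.2,1,0,0,1.8,-0.4,28.1,0.2,1,0,0,1.8,0.5,28.1,0.2,1,0,0,1.8,1.4,28.1,0.2,1.0
```

Emit:
play_rows --increments '[0, 0, 1.8, -8.4, 26.8, 0.2, 1, 0, 0, 1.8, -7.5, 27.1, 0.2, 1, 0, 0, 1.8, -6.6, 27.3, 0.2, 1, 0, 0, 1.8, -5.8, 27.5, 0.2, 1, 0, 0, 1.8, -4.9, 27.7, 0.2, 1, 0, 0, 1.8, -4, 27.8, 0.2, 1, 0, 0, 1.8, -3.1, 27.9, 0.2, 1, 0, 0, 1.8, -2.2, 28, 0.2, 1, 0, 0, 1.8, -1.3, 28.1, 0.2, 1, 0, 0, 1.8, -0.4, 28.1, 0.2, 1, 0, 0, 1.8, 0.5, 28.1, 0.2, 1, 0, 0, 1.8, 1.4, 28.1, 0.2, 1]'

```text
clock: 4.6
position: [0.5385, -0.3182, 0.1385]
eef_rot: [-0.0, 1.0, -0.011, 0.0]
contact_force: [-0.6, -0.0, -1.9]
width: 0.029
gripper_force: 69.0
```

Emit:
play_rows --increments '[0, 0, 0, 0, 0, 25, 1, 0, 0, 0, 0, 0, 25, 1, 0, 0, 0, 0, 0, 0, 1, 0, 0, 0, 0, 0, 0, 1]'

```text
clock: 4.93
position: [0.5378, -0.3166, 0.0877]
eef_rot: [-0.001, 1.0, -0.011, -0.001]
contact_force: [-0.5, 0.4, -1.7]
width: 0.0289
gripper_force: 69.2
```

```bash
python3 - <<'E'
from h import *
s=read_state();print(s["position"],s["clock"],s["width"],quat(s["eef_rot"]).as_matrix()[:,1])
T=viewer.get_image("top");S=viewer.get_image("side")
crop("top",400,175,110,125,4,"a",T);crop("side",290,270,125,100,4,"b",S)
a=cv2.imread("pics/a.png");b=cv2.imread("pics/b.png")
# draw 4 x: left top half, right side half -> stacked width 440+360
b=b[:, :360] if False else b
o=np.zeros((500,800,3),np.uint8);o[:,:440]=a[:500];b=cv2.resize(b,(360,288));o[:288,440:]=b
cv2.imwrite("pics/light_hover.png",a)
cv2.imwrite("pics/light_hover_s.png",cv2.imread("pics/b.png"))
E
```

```text
[ 0.53783459 -0.31662965  0.08770275] 4.9333 0.028936522073416154 [-0.02140309 -0.99976993 -0.00141471]
```

View pics/light_hover_s.png

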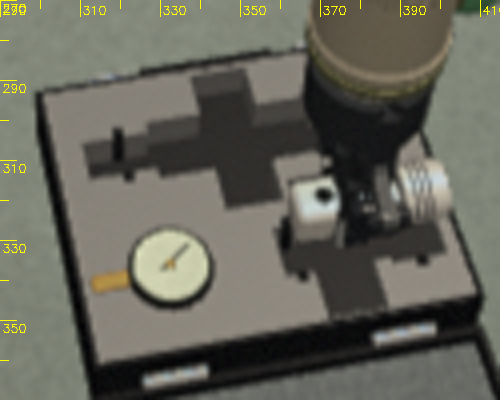

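The side crop shows the light level in the grip over the short cutout: tail at (363,320) and button at (370,318), head to the right at (398,317).

```bash
python3 - <<'E'
from h import *
np.set_printoptions(precision=4,suppress=True)
sp=(290+323/4-.375,270+195/4-.375)
print("button side z.105",plane("side",sp,.105))
print("tail corner +y top",plane("side",(290+289/4-.375,270+181/4-.375),.105),"tail bottom -y",plane("side",(290+297/4-.375,270+242/4-.375),.075))
print("lens top right",plane("side",(290+447/4-.375,270+200/4-.375),.09))
# slot edges on z=.05 from this side view
f=lambda u,v:plane("side",(290+u/4-.375,270+v/4-.375),.05)
print("Lslot tail end",f(288,272),"arm -y end",f(330,318),f(385,305),"head end",f(443,250))
print("Rslot x- end",f(85,162),"armend +y",f(195,77),f(245,70),"armend -y",f(226,209),f(281,198))
print("case corners",f(40,93),f(95,362),f(480,297))
E
```

```text
button side z.105 [ 0.5233 -0.3147  0.105 ]
tail corner +y top [ 0.5053 -0.3003  0.105 ] tail bottom -y [ 0.5051 -0.3266  0.075 ]
lens top right [ 0.6038 -0.3273  0.09  ]
Lslot tail end [ 0.4994 -0.3324  0.05  ] arm -y end [ 0.5159 -0.3689  0.05  ] [ 0.5527 -0.3682  0.05  ] head end [ 0.6023 -0.3399  0.05  ]
Rslot x- end [ 0.3903 -0.2244  0.05  ] armend +y [ 0.4802 -0.1748  0.05  ] [ 0.5159 -0.1768  0.05  ] armend -y [ 0.473  -0.2797  0.05  ] [ 0.5108 -0.2798  0.05  ]
case corners [ 0.372  -0.1639  0.05  ] [ 0.3649 -0.3643  0.05  ] [ 0.6137 -0.3765  0.05  ]
```

View pics/light_hover.png

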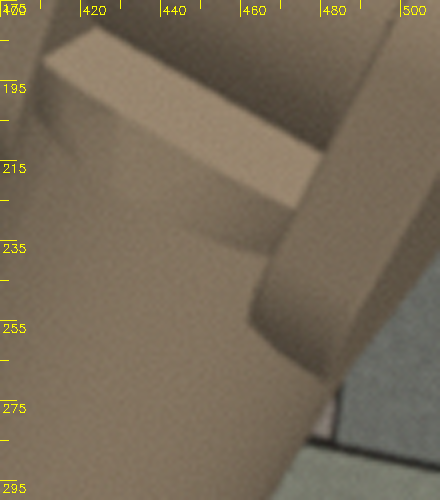

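Emit:
play_rows --increments '[0, 0, 0.9, -3.3, 2.4, 0, 1, 0, 0, 0, 0, 0, 8, 1, 0, 0, 0, 0, 0, 6, 1, 0, 0, 0, 0, 0, 6, 1, 0, 0, 0, 0, 0, 4, 1, 0, 0, 0, 0, 0, 2, 1, 0, 0, 0, 0, 0, 0, 1]'

```text
clock: 5.62
position: [0.535, -0.3194, 0.0616]
eef_rot: [-0.0, 1.0, -0.019, -0.0]
contact_force: [0.6, -0.6, -1.2]
width: 0.029
gripper_force: 69.1
```

Emit:
play_rows --increments '[0, 0, 0, 0, 0, 4, 1, 0, 0, 0, 0, 0, 4, 1, 0, 0, 0, 0, 0, 3, 1, 0, 0, 0, 0, 0, 2, 1]'

```text
clock: 5.95
position: [0.5356, -0.3195, 0.0493]
eef_rot: [-0.0, 1.0, -0.018, 0.0]
contact_force: [0.1, 1.3, 6.8]
width: 0.0289
gripper_force: 70.0
```

Emit:
play_rows --increments '[0, 0, 0, 0, 0, 3, 1, 0, 0, 0, 0, 0, 3, 1, 0, 0, 0, 0, 0, 3, 1, 0, 0, 0, 0, 0, 0, 1]'

```text
clock: 6.28
position: [0.5358, -0.3191, 0.04]
eef_rot: [-0.0, 1.0, -0.018, 0.0]
contact_force: [3.4, 1.2, -2.5]
width: 0.029
gripper_force: 69.0
```

Emit:
play_rows --increments '[0, 0, 0, 0, 0, 1.5, 1, 0, 0, 0, 0, 0, 1, 1, 0, 0, 0, 0, 0, 1, 1, 0, 0, 0, 0, 0, 0, 1]'

```text
clock: 6.62
position: [0.5358, -0.3194, 0.0385]
eef_rot: [-0.0, 1.0, -0.018, 0.001]
contact_force: [-1.3, 5.6, 21.7]
width: 0.0291
gripper_force: 72.0
```

Emit:
play_rows --increments '[0, 0, 0, 0, 0, 0, 0, 0, 0, 0, 0, 0, 0, 0, 0, 0, 0, 0, 0, 0, 0, 0, 0, 0, 0, 0, -10, 0, 0, 0, 0, 0, 0, -30, 0, 0, 0, 0, 0, 0, -40, 0, 0, 0, 0, 0, 0, -40, -0.4, 0, 0, 0, 0, 0, -30, -0.4]'

```text
clock: 7.28
position: [0.535, -0.3203, 0.1901]
eef_rot: [0.001, 1.0, -0.019, 0.0]
contact_force: [1.0, -0.6, -0.3]
width: 0.0598
gripper_force: 0.0
```

```bash
python3 - <<'E'
from h import *
np.set_printoptions(precision=4,suppress=True)
s=read_state();print(s["position"],s["clock"],s["width"])
R=down(-83,15,97);t=np.array([.507,.302,.076]);pre=t-.1*R[:,2];print(pre)
plan([(pre,R,18,-.4),(t,R,4,-.4)])
# verify the light from side
S=viewer.get_image("side");crop("side",290,270,125,100,4,"chk",S)
o=lambda x,y,z:(proj("side",np.array([x,y,z]))).round(1)
print("expected tail/lens top px",o(.5025,-.317,.056),o(.603,-.321,.058))
E
```

```text
[ 0.535  -0.3203  0.1901] 7.2833 0.05982458748869599
[0.5327 0.3052 0.1726]
-- 18 rows, turn/row 1.0 mm/row 34.8
-0.1,-0.8,-0.5,-1.5,-34.7,0.9,-0.4,-0.1,-0.8,-0.5,-1.1,-34.7,0.9,-0.4,-0.1,-0.8,-0.5,-0.8,-34.7,0.9,-0.4,-0.1,-0.8,-0.5,-0.5,-34.7,0.9,-0.4,-0.1,-0.8,-0.5,-0.2,-34.8,0.8,-0.4,-0.1,-0.8,-0.5,0.1,-34.8,0.8,-0.4,-0.1,-0.8,-0.5,0.5,-34.8,0.7,-0.4,-0.1,-0.8,-0.5,0.8,-34.7,0.7,-0.4,-0.1,-0.8,-0.5,1.1,-34.7,0.6,-0.4,-0.1,-0.8,-0.5,1.4,-34.7,0.6,-0.4,-0.1,-0.8,-0.5,1.7,-34.7,0.5,-0.4,-0.1,-0.8,-0.5,2.1,-34.7,0.5,-0.4,-0.1,-0.8,-0.5,2.4,-34.7,0.4,-0.4,-0.1,-0.8,-0.5,2.7,-34.7,0.3,-0.4,-0.1,-0.8,-0.5,3,-34.6,0.2,-0.4,-0.1,-0.8,-0.5,3.3,-34.6,0.2,-0.4,-0.1,-0.8,-0.5,3.6,-34.6,0.1,-0.4,-0.1,-0.8,-0.5,3.9,-34.5,-0,-0.4
-- 4 rows, turn/row 0.0 mm/row 25.0
4 x [np.float64(-0.0), np.float64(-0.0), np.float64(0.0), np.float64(0.0), np.float64(0.0), np.float64(25.0), -0.4]
expected tail/lens top px [361.2 330.9] [398.5 324.1]
```

View pics/chk.png

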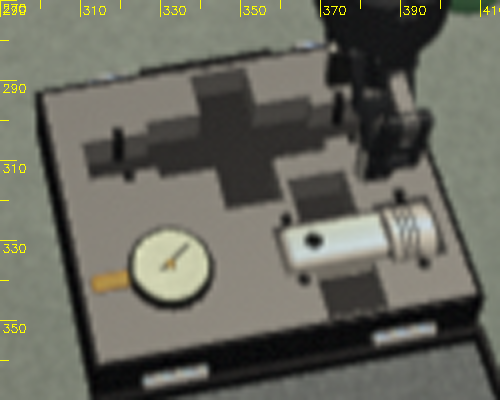

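The light sits level in the short cutout, from tail (361,331) to lens (398,326), matching the home projection. Now the roller.

Emit:
play_rows --increments '[0, -0.8, -0.5, -1.5, -34.7, 0.9, -0.4, 0, -0.8, -0.5, -1.1, -34.7, 0.9, -0.4, 0, -0.8, -0.5, -0.8, -34.7, 0.9, -0.4, 0, -0.8, -0.5, -0.5, -34.7, 0.9, -0.4, 0, -0.8, -0.5, -0.2, -34.7, 0.8, -0.4, 0, -0.8, -0.5, 0.1, -34.7, 0.8, -0.4, 0, -0.8, -0.5, 0.5, -34.7, 0.7, -0.4, 0, -0.8, -0.5, 0.8, -34.7, 0.7, -0.4, 0, -0.8, -0.5, 1.1, -34.7, 0.6, -0.4]'

```text
clock: 8.08
position: [0.5336, -0.0056, 0.1803]
eef_rot: [-0.001, 0.998, 0.021, -0.063]
contact_force: [1.7, 0.6, -0.2]
width: 0.0599
gripper_force: 0.0
```

Emit:
play_rows --increments '[0, -0.8, -0.5, 1.4, -34.7, 0.6, -0.4, 0, -0.8, -0.5, 1.7, -34.7, 0.5, -0.4, 0, -0.8, -0.5, 2.1, -34.7, 0.5, -0.4, 0, -0.8, -0.5, 2.4, -34.7, 0.4, -0.4, 0, -0.8, -0.5, 2.7, -34.7, 0.3, -0.4, 0, -0.8, -0.5, 3, -34.7, 0.2, -0.4, 0, -0.8, -0.5, 3.3, -34.6, 0.2, -0.4, 0, -0.8, -0.5, 3.6, -34.6, 0.1, -0.4, 0, -0.8, -0.5, 3.9, -34.5, 0, -0.4, 0, 0, 0, 0, 0, 0, -0.4, 0, 0, 0, 0, 0, 0, -0.4]'

```text
clock: 9.0
position: [0.5329, 0.3078, 0.1754]
eef_rot: [-0.002, 0.99, 0.062, -0.125]
contact_force: [0.2, -2.0, -0.4]
width: 0.0598
gripper_force: 0.0
```

```bash
python3 - <<'E'
from h import *
np.set_printoptions(precision=4,suppress=True)
s=read_state();print(s["position"],s["clock"],s["width"]);print(s["joint_pos"])
R=down(-83,15,97);t=np.array([.507,.302,.076])
plan([(t-.04*R[:,2],R,2,-.4),(t,R,3,-.4)])
im={n:viewer.get_image(n) for n in("side","top")}
for n in im:
    hsv=cv2.cvtColor(im[n],cv2.COLOR_BGR2HSV);m=cv2.inRange(hsv,(5,90,50),(20,255,255))
    k,l,st,c=cv2.connectedComponentsWithStats(m);print(n,[(st[i].tolist()) for i in range(1,k) if st[i][4]>60 and 200<c[i][0]<360 and 120<c[i][1]<210])
E
```

```text
[0.5329 0.3078 0.1754] 9.0 0.059782927392761746
[-0.976   0.7409  0.7107  1.7886 -0.6027  1.1023 -1.4249]
-- 2 rows, turn/row 0.6 mm/row 31.5
-0.5,-0.3,0.1,-0.3,1.9,31.4,-0.4,-0.5,-0.3,0.1,-0.1,1.6,31.4,-0.4
-- 3 rows, turn/row 0.0 mm/row 13.3
3 x [np.float64(-0.0), np.float64(0.0), np.float64(-0.0), np.float64(0.0), np.float64(0.0), np.float64(13.3), -0.4]
side [[303, 164, 41, 13, 360]]
top [[239, 163, 15, 35, 299]]
```

Emit:
play_rows --increments '[-0.5, -0.3, 0.1, -0.2, 1.8, 31, -0.4, -0.5, -0.3, 0.1, -0.2, 1.7, 31, -0.4, 0, 0, 0, 0, 0, 14, -0.4, 0, 0, 0, 0, 0, 14, -0.4, 0, 0, 0, 0, 0, 12, -0.4, 0, 0, 0, 0, 0, 0, -0.4, 0, 0, 0, 0, 0, 0, 1, 0, 0, 0, 0, 0, 0, 1, 0, 0, 0, 0, 0, 0, 1, 0, 0, 0, 0, 0, 0, 1, 0, 0, 0, 0, 0, 0, 1]' --grip_force 100

```text
clock: 10.02
position: [0.5085, 0.3002, 0.0781]
eef_rot: [0.007, 0.99, 0.059, -0.129]
contact_force: [0.5, -1.4, 3.6]
width: 0.0214
gripper_force: 97.9
```

```bash
python3 - <<'E'
from h import *
np.set_printoptions(precision=4,suppress=True)
s=read_state();p=s["position"];print(p,s["clock"],s["width"],s["contact_force"],s["wrist_torque"])
R=quat(s["eef_rot"]).as_matrix();print(R)
a=np.radians(6.5);ax=np.array([-np.cos(a)*np.cos(np.radians(25)),-np.sin(a)*np.cos(np.radians(25)),np.sin(np.radians(25))])
print("back along axis in tool:",R.T@ax)
E
```

```text
[0.5085 0.3002 0.0781] 10.0167 0.021365578552568775 [ 0.5132 -1.3851  3.5709] [-0.1126 -0.271   0.0198]
[[ 0.9597  0.119  -0.2547]
 [ 0.1157 -0.9929 -0.0283]
 [-0.2562 -0.0023 -0.9666]]
back along axis in tool: [-0.9843 -0.0063 -0.1763]
```

Emit:
play_rows --increments '[0, 0, 0, 0, 0, 0, -0.1, 0, 0, 0, 0, 0, 0, -0.1, 0, 0, 0, 0, 0, -9, -0.1, 0, 0, 0, 0, 0, 0, -0.1, 0, 0, 0, 0, 0, 0, 1, 0, 0, 0, 0, 0, 0, 1, 0, 0, 0, 0, 0, 0, 1, 0, 0, 0, 0, 0, 0, 1]' --grip_force 100

```text
clock: 10.68
position: [0.5102, 0.3005, 0.0861]
eef_rot: [0.007, 0.99, 0.059, -0.13]
contact_force: [-0.3, 0.6, 4.1]
width: 0.0205
gripper_force: 98.0
```

Emit:
play_rows --increments '[0, 0, 0, -9.8, 0, -2.3, 1, 0, 0, 0, -9.8, 0, -2.2, 1, 0, 0, 0, -9.8, 0, -2.1, 1, 0, 0, 0, -9.8, 0, -2.1, 1]'

```text
clock: 11.02
position: [0.4731, 0.2958, 0.1048]
eef_rot: [0.007, 0.99, 0.059, -0.13]
contact_force: [-0.9, 0.3, -1.6]
width: 0.021
gripper_force: 98.4
```

```bash
python3 - <<'E'
from h import *
np.set_printoptions(precision=4,suppress=True)
s=read_state();p=s["position"];print(p,s["clock"],s["width"],s["contact_force"],s["wrist_torque"])
im={n:viewer.get_image(n) for n in("side","top")}
for n in im:
    hsv=cv2.cvtColor(im[n],cv2.COLOR_BGR2HSV);m=cv2.inRange(hsv,(5,90,50),(20,255,255))
    k,l,st,c=cv2.connectedComponentsWithStats(m);print(n,[(st[i].tolist()) for i in range(1,k) if st[i][4]>30 and 200<c[i][0]<360 and 120<c[i][1]<210])
crop("side",270,110,120,110,5,"pull",im["side"])
E
```

```text
[0.4731 0.2958 0.1048] 11.0167 0.021003146771627686 [-0.8612  0.2629 -1.6228] [ 0.0536 -0.2247  0.0337]
side [[292, 163, 9, 7, 49], [305, 163, 38, 13, 326]]
top [[246, 153, 9, 26, 158], [237, 192, 9, 19, 127]]
```

Emit:
play_rows --increments '[0, 0, 0, -23, 0, -5, 1, 0, 0, 0, -23, 0, -5, 1, 0, 0, 0, -23, 0, -5, 1, 0, 0, 0, -23, 0, -5, 1, 0, 0, 0, -20, 0, -6, 1, 0, 0, 0, -10, 0, -8, 1, 0, 0, 0, 0, 0, 0, 1]'

```text
clock: 11.7
position: [0.3654, 0.2832, 0.1703]
eef_rot: [0.006, 0.99, 0.06, -0.13]
contact_force: [0.6, 0.7, -1.5]
width: 0.0202
gripper_force: 98.4
```

```bash
python3 - <<'E'
from h import *
np.set_printoptions(precision=4,suppress=True)
s=read_state();p=s["position"];print(p,s["clock"],s["width"],s["contact_force"],s["wrist_torque"],s["joint_pos"])
im={n:viewer.get_image(n) for n in("side","top")}
crop("side",250,110,120,110,5,"pull_s",im["side"]);crop("top",200,130,80,110,5,"pull_t",im["top"])
a=cv2.imread("pics/pull_s.png")[:,:];b=cv2.imread("pics/pull_t.png")
o=np.hstack([cv2.resize(a,(480,440)),cv2.resize(b,(320,440))]);cv2.imwrite("pics/pull.png",o)
E
```

```text
[0.3654 0.2832 0.1703] 11.7 0.020173989004536288 [ 0.64    0.7378 -1.5073] [ 0.1211 -0.3048 -0.0234] [-1.169   0.594   0.7265  2.144  -0.6246  0.9005 -1.452 ]
```

View pics/pull.png

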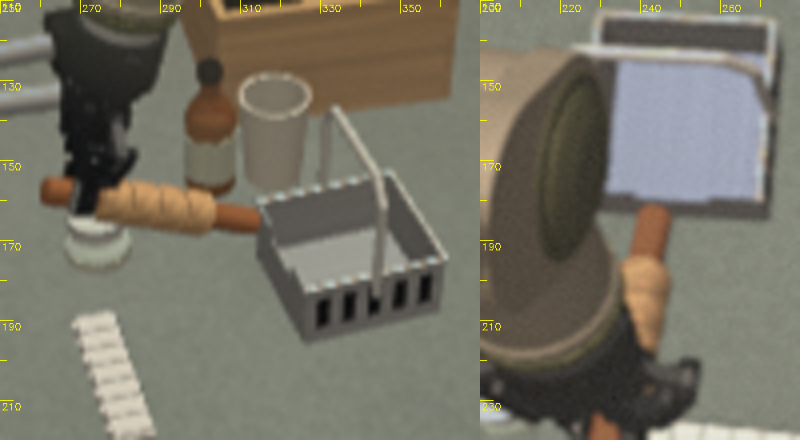

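The picture shows the roller drawn clear: its tail is at (314,164) in side and (243,182) in top, just outside the rim, and the basket is undisturbed and empty.

```bash
python3 - <<'E'
from h import *
np.set_printoptions(precision=4,suppress=True)
s=read_state();p=np.array(s["position"]);R=quat(s["eef_rot"]).as_matrix()
tail=tri((314,164.3),(243,182.3));tip=np.array([258.7,157.2])
print("tail",tail,"tcp",p,proj("side",p),proj("top",p))
d=(tail-p);L=np.linalg.norm(d);print(L,"pitch",np.degrees(np.arcsin(-d[2]/L)),"yaw",np.degrees(np.arctan2(d[1],d[0])))
for q in range(10,60,8): print(q,proj("side",p-d/L*q/1000),end=" ")
print()
g=p-.004*R[:,2]
Q=down(-89.5,-10,90.5)
plan([([.48,-.02,.12],Q,12,1)])
E
```

```text
tail [0.5199 0.3049 0.0992] tcp [0.3673 0.2836 0.169 ] [269.6389 158.5413] [232.594  236.5264]
0.16907534934800597 pitch 24.369000626661244 yaw 7.949932091935107
10 [266.8638 158.1755] 18 [264.6296 157.881 ] 26 [262.3828 157.5849] 34 [260.1232 157.287 ] 42 [257.8508 156.9875] 50 [255.5653 156.6863] 58 [253.2668 156.3833] 
-- 12 rows, turn/row 2.1 mm/row 27.3
0,2.1,0.5,7.1,26.3,2.3,1,0,2.1,0.5,7.3,26.2,2.5,1,0,2.1,0.5,7.4,26.1,2.8,1,0,2.1,0.5,7.6,26,3,1,0,2.1,0.5,7.7,26,3.3,1,0,2.1,0.5,7.8,25.9,3.6,1,0,2.1,0.5,7.9,25.8,3.9,1,0,2.1,0.5,8,25.8,4.2,1,0,2.1,0.5,8.1,25.7,4.4,1,0,2.1,0.5,8.2,25.6,4.7,1,0,2.1,0.5,8.2,25.5,5,1,0,2.1,0.5,8.3,25.5,5.3,1.0
```

Emit:
play_rows --increments '[0, 2, 0.5, 7.1, 26.3, 2.3, 1, 0, 2, 0.5, 7.3, 26.2, 2.5, 1, 0, 2, 0.5, 7.4, 26.1, 2.8, 1, 0, 2, 0.5, 7.6, 26, 3, 1, 0, 2, 0.5, 7.7, 26, 3.3, 1, 0, 2, 0.5, 7.8, 25.9, 3.6, 1, 0, 2.1, 0.5, 7.9, 25.8, 3.9, 1, 0, 2.1, 0.5, 8, 25.8, 4.2, 1, 0, 2.1, 0.5, 8.1, 25.7, 4.4, 1, 0, 2.1, 0.5, 8.2, 25.6, 4.7, 1, 0, 2.1, 0.5, 8.2, 25.5, 5, 1, 0, 2.1, 0.5, 8.3, 25.5, 5.3, 1]'

```text
clock: 12.8
position: [0.4806, -0.0208, 0.1191]
eef_rot: [0.002, 0.996, 0.008, 0.084]
contact_force: [-0.1, 0.2, -2.4]
width: 0.0208
gripper_force: 98.5
```

Emit:
play_rows --increments '[0, 0, 0, 0, 0, 0, 1, 0, 0, 0, 0, 0, 0, 1]'

```text
clock: 12.97
position: [0.4797, -0.0224, 0.1194]
eef_rot: [0.001, 0.997, 0.004, 0.083]
contact_force: [-0.6, 0.4, -0.9]
width: 0.0205
gripper_force: 98.5
```

```bash
python3 - <<'E'
from h import *
np.set_printoptions(precision=4,suppress=True)
s=read_state();p=np.array(s["position"]);R=quat(s["eef_rot"]).as_matrix()
print(p,R[:,1],R[:,2],s["width"],s["clock"])
im={n:viewer.get_image(n) for n in("side","top")}
for n in im:
    hsv=cv2.cvtColor(im[n],cv2.COLOR_BGR2HSV);m=cv2.inRange(hsv,(5,90,50),(20,255,255))
    q=proj(n,p+[.066,0,0])
    k,l,st,c=cv2.connectedComponentsWithStats(m)
    for i in range(1,k):
        if st[i][4]>30 and np.hypot(*(c[i]-q))<60:
            P=np.column_stack(np.nonzero(l==i)[::-1]);(vx,vy,x0,y0)=cv2.fitLine(P.astype(np.float32),cv2.DIST_L2,0,.01,.01).ravel()
            t=(P-[x0,y0])@[vx,vy];print(n,st[i],"ends",[x0+t.min()*vx,y0+t.min()*vy],[x0+t.max()*vx,y0+t.max()*vy])
    print(n,"pred tcp, tail",proj(n,p),proj(n,p+[.166,0,0]), "pred -x end",proj(n,p-[.034,0,0]))
print("down in tool",R.T@[0,0,-1])
E
```

```text
[ 0.4797 -0.0224  0.1194] [ 0.0084 -1.      0.003 ] [ 0.1655 -0.0016 -0.9862] 0.020491384471148042 12.9667
side [331 220  51  17 527] ends [np.float64(330.5559126555716), np.float64(231.40368743300138)] [np.float64(381.1288696056101), np.float64(222.75342166669157)]
side [316 229   7   9  52] ends [np.float64(318.18140120899193), np.float64(237.21866099098403)] [np.float64(319.7455355868484), np.float64(228.76781602310567)]
side pred tcp, tail [325.7087 232.3318] [379.8503 223.239 ] pred -x end [314.3292 234.2429]
top [361 154  14  28 278] ends [np.float64(366.62368800934706), np.float64(181.3698774872249)] [np.float64(370.53124661391155), np.float64(153.65196442273174)]
top pred tcp, tail [363.2742 216.0914] [372.5911 155.1043] pred -x end [361.2877 229.0953]
down in tool [-0.1655 -0.003   0.9862]
```

Emit:
play_rows --increments '[0, 0, 0, -4.1, 0, 24.7, 1, 0, 0, 0, -4.1, 0, 24.7, 1, 0, 0, 0, -4.1, 0, 24.7, 1, 0, 0, 0, -2.5, 0, 14.8, 1, 0, 0, 0, -0.7, 0, 4, 1, 0, 0, 0, -0.5, 0, 3, 1, 0, 0, 0, 0, 0, 0, 1]'

```text
clock: 13.65
position: [0.4989, -0.0193, 0.0547]
eef_rot: [-0.0, 0.998, 0.009, 0.055]
contact_force: [0.7, -0.1, -1.5]
width: 0.0208
gripper_force: 98.8
```

Emit:
play_rows --increments '[0, 0, 0, -0.3, 0, 1.5, 1, 0, 0, 0, 0, 0, 0, 1]'

```text
clock: 13.82
position: [0.4993, -0.0198, 0.0544]
eef_rot: [-0.001, 0.998, 0.009, 0.055]
contact_force: [-0.3, 0.1, -0.7]
width: 0.0208
gripper_force: 98.8
```

```bash
python3 - <<'E'
from h import *
np.set_printoptions(precision=4,suppress=True)
s=read_state();p=np.array(s["position"]);R=quat(s["eef_rot"]).as_matrix()
print(p,R[:,0],R[:,2],s["joint_pos"])
Q=down(-90,-10,90)
# paperweight & organiser location
T=viewer.get_image("top");hsv=cv2.cvtColor(T,cv2.COLOR_BGR2HSV);m=cv2.inRange(hsv,(45,80,30),(85,255,255));m[:130]=0;m[:,:380]=0;m[:,430:]=0
k,l,st,c=cv2.connectedComponentsWithStats(m);i=1+np.argmax(st[1:,4]);print("ball",plane("top",c[i],.032),st[i])
P=[.56,-.03,.06]
plan([(P,Q,4,1)])
plan([([.56,-.03,.03],Q,2,1)],(np.array(P),Q))
E
```

```text
[ 0.4993 -0.0198  0.0544] [0.9938 0.0171 0.11  ] [ 0.11    0.002  -0.9939] [-0.1892  0.6469  0.1619  2.3367 -1.0446  0.1066 -0.5815]Traceback (most recent call last):
  File "<stdin>", line 8, in <module>
    return _wrapfunc(a, 'argmax', axis=axis, out=out, **kwds)
    return bound(*args, **kwds)
ValueError: attempt to get argmax of an empty sequence
```

```bash
python3 - <<'E'
from h import *
np.set_printoptions(precision=4,suppress=True)
print("ball",plane("top",(402,150),.032), "organiser",plane("top",(266.5,244),.02))
Q=down(-45,-9.5,135)
plan([([.54,-.10,.10],Q,9,1)]);print("down in tool",Q.T@[0,0,-1])
E
```

```text
ball [ 0.7073 -0.1113  0.032 ] organiser [0.3746 0.2228 0.02  ]
-- 9 rows, turn/row 4.9 mm/row 11.2
0.7,0.3,-4.8,4.9,9,-4.6,1,0.7,0.3,-4.8,4.2,9.3,-4.6,1,0.7,0.3,-4.8,3.4,9.6,-4.7,1,0.7,0.3,-4.8,2.6,9.8,-4.8,1,0.7,0.3,-4.8,1.8,9.9,-4.9,1,0.7,0.3,-4.8,1,9.9,-5,1,0.7,0.3,-4.8,0.2,9.9,-5.1,1,0.7,0.3,-4.8,-0.6,9.9,-5.3,1,0.7,0.3,-4.8,-1.4,9.7,-5.4,1.0
down in tool [-0.165  -0.      0.9863]
```

Emit:
play_rows --increments '[0.7, 0.3, -4.8, 4.9, 9, -4.6, 1, 0.7, 0.3, -4.8, 4.2, 9.3, -4.6, 1, 0.7, 0.3, -4.8, 3.4, 9.6, -4.7, 1, 0.7, 0.3, -4.8, 2.6, 9.8, -4.8, 1, 0.7, 0.3, -4.8, 1.8, 9.9, -4.9, 1, 0.7, 0.3, -4.8, 1, 9.9, -5, 1, 0.7, 0.3, -4.8, 0.2, 9.9, -5.1, 1, 0.7, 0.3, -4.8, -0.6, 9.9, -5.3, 1, 0.7, 0.3, -4.8, -1.4, 9.7, -5.4, 1, 0, 0, 0, 0, 0, 0, 1]'

```text
clock: 14.7
position: [0.5415, -0.1033, 0.1005]
eef_rot: [-0.033, 0.922, 0.378, 0.075]
contact_force: [0.7, -0.7, -2.0]
width: 0.021
gripper_force: 98.9
```

```bash
cat > look.py <<'E'
from h import *
np.set_printoptions(precision=4,suppress=True)
s=read_state();p=np.array(s["position"]);R=quat(s["eef_rot"]).as_matrix()
print(p,R[:,1],R[:,2],s["width"],s["clock"],s["joint_pos"])
def roller(q0,rad=60):
    for n in("side","top"):
        im=viewer.get_image(n);hsv=cv2.cvtColor(im,cv2.COLOR_BGR2HSV);m=cv2.inRange(hsv,(5,90,50),(20,255,255))
        q=proj(n,q0);k,l,st,c=cv2.connectedComponentsWithStats(m)
        for i in range(1,k):
            if st[i][4]>30 and np.hypot(*(c[i]-q))<rad:
                P=np.column_stack(np.nonzero(l==i)[::-1]);(vx,vy,x0,y0)=cv2.fitLine(P.astype(np.float32),cv2.DIST_L2,0,.01,.01).ravel()
                t=(P-[x0,y0])@[vx,vy];print(n,st[i],"ends",np.array([x0+t.min()*vx,y0+t.min()*vy]),np.array([x0+t.max()*vx,y0+t.max()*vy]))
E
python3 - <<'E'
from look import *
a=-np.cross(R[:,1],[0,0,1]);a/=np.linalg.norm(a);a=a if a[0]>0 else -a;print("axis",a)
roller(p+.066*a)
for n in("side","top"): print(n,"pred tcp,tail",proj(n,p),proj(n,p+.166*a))
Q=down(-45,-9.5,135);plan([([*p[:2],.03],Q,4,1)]);
E
```

```text
[ 0.5415 -0.1033  0.1005] [ 0.7024 -0.7118 -0.0034] [ 0.1134  0.1166 -0.9867] 0.02104034578236736 14.7 [ 0.0964  0.5888  0.0948  2.1798 -0.5981  0.3371 -0.0568]
axis [ 0.7118  0.7024 -0.    ]
side [366 216  17  26 221] ends [366.8092 239.824 ] [379.4949 216.1921]
side [346 246  10  18 107] ends [348.7561 262.5856] [354.1538 246.3844]
top [355 149  42  51 669] ends [356.9527 150.2636] [393.0511 196.9605]
side pred tcp,tail [353.4646 254.0845] [379.7381 218.287 ]
top pred tcp,tail [396.4086 199.7094] [359.3045 150.4227]
-- 4 rows, turn/row 0.2 mm/row 17.4
-0.1,0,-0.2,-3,0.9,17.1,1,-0.1,0,-0.2,-3,0.8,17.1,1,-0.1,0,-0.2,-3,0.8,17.1,1,-0.1,0,-0.2,-3.1,0.8,17.1,1.0
```

Emit:
play_rows --increments '[0, 0, 0, -2.9, 0, 17.2, 1, 0, 0, 0, -2.9, 0, 17.2, 1, 0, 0, 0, -2.9, 0, 17.2, 1, 0, 0, 0, -2.9, 0, 17.2, 1, 0, 0, 0, -1, 0, 6, 1, 0, 0, 0, 0, 0, 0, 1]'

```text
clock: 15.3
position: [0.5382, -0.0992, 0.0218]
eef_rot: [-0.035, 0.923, 0.377, 0.072]
contact_force: [-0.1, -0.4, -1.0]
width: 0.0206
gripper_force: 98.9
```

Emit:
play_rows --increments '[0, 0, 0, -0.3, 0, 2, 1, 0, 0, 0, 0, 0, 0, 1]'

```text
clock: 15.47
position: [0.5396, -0.0998, 0.0216]
eef_rot: [-0.034, 0.922, 0.378, 0.074]
contact_force: [-0.8, 0.7, -2.2]
width: 0.0205
gripper_force: 98.9
```

Emit:
play_rows --increments '[0, 0, 0, -0.3, 0, 1.5, 1, 0, 0, 0, 0, 0, 0, 1]'

```text
clock: 15.63
position: [0.5399, -0.1001, 0.0203]
eef_rot: [-0.034, 0.922, 0.378, 0.074]
contact_force: [0.9, 0.7, -0.3]
width: 0.0208
gripper_force: 98.8
```

```bash
python3 - <<'E'
from look import *
print(s["contact_force"],s["wrist_torque"])
E
```

```text
[ 0.5399 -0.1001  0.0203] [ 0.7023 -0.7119 -0.0063] [ 0.1109  0.1182 -0.9868] 0.020834146526880436 15.6333 [ 0.202   0.7304 -0.0653  2.2062 -0.6746  0.1456  0.0278]
[ 0.8986  0.7236 -0.2835] [-0.1587  0.108   0.0202]
```

Continue down gently to contact.

Emit:
play_rows --increments '[0, 0, 0, -0.2, 0, 1.5, 1, 0, 0, 0, 0, 0, 0, 1]'

```text
clock: 15.8
position: [0.5398, -0.1002, 0.0189]
eef_rot: [-0.034, 0.922, 0.378, 0.074]
contact_force: [-1.3, 0.1, 7.6]
width: 0.0206
gripper_force: 100.2
```

Emit:
play_rows --increments '[0, 0, 0, -0.2, 0, 1, 1, 0, 0, 0, 0, 0, 0, 1]'

```text
clock: 15.97
position: [0.5397, -0.1002, 0.0186]
eef_rot: [-0.034, 0.922, 0.378, 0.074]
contact_force: [-4.3, 0.0, 17.9]
width: 0.0207
gripper_force: 101.4
```

Emit:
play_rows --increments '[0, 0, 0, 0, 0, -0.8, 1, 0, 0, 0, 0, 0, 0, 0.2, 0, 0, 0, 0, 0, 0, 0, 0, 0, 0, 0, 0, 0, 0, 0, 0, 0, 0, 0, -10, 0, 0, 0, 0, 0, 0, -25, 0, 0, 0, 0, 0, 0, -35, 0, 0, 0, 0, 0, 0, -35, 0, 0, 0, 0, 0, 0, 0, -0.4]'

```text
clock: 16.72
position: [0.529, -0.1142, 0.1272]
eef_rot: [-0.032, 0.922, 0.377, 0.076]
contact_force: [0.9, 0.1, -1.2]
width: 0.0532
gripper_force: 0.0
```

```bash
python3 - <<'E'
from look import *
q0=np.array([.587,-.053,.018]);roller(q0,70)
E
```

```text
[ 0.529  -0.1142  0.1272] [ 0.7011 -0.713  -0.0018] [ 0.1161  0.1167 -0.9863] 0.0532397555297799 16.7167 [ 0.084   0.5379  0.1472  2.1877 -0.5912  0.3906 -0.0409]
side [369 233  10   8  57] ends [369.442  239.6725] [378.0219 234.0333]
side [343 247  31  33 274] ends [343.9307 277.9406] [371.5193 245.7317]
top [352 159  41  50 600] ends [353.8073 159.9112] [390.1171 207.4385]
```

```bash
python3 - <<'E'
from h import *
np.set_printoptions(precision=4,suppress=True)
for z in(.018,.022):
    a=plane("top",(353.8,159.9),z);b=plane("side",(343.9,277.9),z)
    b2=plane("top",(390.1,207.4),z);m1=plane("side",(369.4,239.7),z)
    print(z,a,b,b2,m1,np.linalg.norm(a-b),np.degrees(np.arctan2(*(a-b)[1::-1])),"mid",(a+b)/2)
    print("top-only yaw",np.degrees(np.arctan2(*(a-b2)[1::-1])),"c from tail",a-.1*(a-b2)/np.linalg.norm(a-b2))
c=np.array([.586,-.055])
psi=-45
pre=[*c,.11]
plan([(pre,down(-45),8,-.2),([*c,.016],down(-45),5,-.2)])
E
```

```text
0.018 [0.6587 0.0209 0.018 ] [ 0.5133 -0.1202  0.018 ] [ 0.5368 -0.1023  0.018 ] [0.6315 0.0039 0.018 ] 0.20258985177478733 44.12574856486786 mid [ 0.586  -0.0496  0.018 ]
top-only yaw 45.29934516181341 c from tail [ 0.5883 -0.0502  0.018 ]
0.022 [0.6573 0.021  0.022 ] [ 0.5123 -0.1229  0.022 ] [ 0.5359 -0.1017  0.022 ] [0.6301 0.0007 0.022 ] 0.2043588711586124 44.779477707400915 mid [ 0.5848 -0.0509  0.022 ]
top-only yaw 45.29934516181343 c from tail [ 0.587 -0.05   0.022]
-- 8 rows, turn/row 1.2 mm/row 10.3
-0,-1.2,-0.1,9.8,-0.1,3.3,-0.2,-0,-1.2,-0.1,9.8,-0.1,3.1,-0.2,-0,-1.2,-0.1,9.9,-0.1,2.9,-0.2,-0,-1.2,-0.1,10,-0.1,2.7,-0.2,-0,-1.2,-0.1,10,-0.1,2.5,-0.2,-0,-1.2,-0.1,10.1,-0,2.3,-0.2,-0,-1.2,-0.1,10.1,-0,2.1,-0.2,-0,-1.2,-0.1,10.2,-0,1.9,-0.2
-- 5 rows, turn/row 0.0 mm/row 18.8
5 x [np.float64(-0.0), np.float64(0.0), np.float64(0.0), np.float64(0.0), np.float64(0.0), np.float64(18.8), -0.2]
```

Emit:
play_rows --increments '[0, -1.2, -0.1, 10, 0, 3.3, -0.2, 0, -1.2, -0.1, 10, 0, 3.1, -0.2, 0, -1.2, -0.1, 10, 0, 2.9, -0.2, 0, -1.2, -0.1, 10, 0, 2.7, -0.2, 0, -1.2, -0.1, 10.5, -1, 2.5, -0.2, 0, -1.2, -0.1, 10.5, -1, 2.3, -0.2, 0, -1.2, -0.1, 10.5, -1, 2.1, -0.2, 0, -1.2, -0.1, 10.5, 0, 1.9, -0.2, 0, 0, 0, 0, 0, 0, -0.2]'

```text
clock: 17.57
position: [0.586, -0.0482, 0.1064]
eef_rot: [-0.002, 0.922, 0.388, -0.005]
contact_force: [0.5, 1.6, -0.4]
width: 0.0512
gripper_force: 0.0
```

```bash
python3 - <<'E'
from look import *
plan([([.586,-.0515,.06],down(-45),3,-.2),([.586,-.0515,.017],down(-45),3,-.2)])
E
```

```text
[ 0.586  -0.0482  0.1064] [ 0.7153 -0.6988 -0.0079] [-0.0102  0.0008 -0.9999] 0.05118733715059536 17.5667 [-0.2671  0.6546  0.3828  2.0369 -0.4564  0.5431 -0.3314]
-- 3 rows, turn/row 0.3 mm/row 15.5
-0.1,0.1,0.2,-0.7,0.9,15.5,-0.2,-0.1,0.1,0.2,-0.7,0.9,15.5,-0.2,-0.1,0.1,0.2,-0.8,0.8,15.5,-0.2
-- 3 rows, turn/row 0.0 mm/row 14.3
3 x [np.float64(-0.0), np.float64(-0.0), np.float64(0.0), np.float64(-0.0), np.float64(0.0), np.float64(14.3), -0.2]
```

Emit:
play_rows --increments '[-0.1, 0.1, 0.2, -0.7, 0.9, 15.5, -0.2, -0.1, 0.1, 0.2, -0.7, 0.9, 15.5, -0.2, -0.1, 0.1, 0.2, -0.8, 0.8, 15.5, -0.2, 0, 0, 0, 0, 0, 16, -0.2, 0, 0, 0, 0, 0, 16, -0.2, 0, 0, 0, 0, 0, 10.5, -0.2, 0, 0, 0, 0, 0, 0, -0.2, 0, 0, 0, 0, 0, 0, 0.2, 0, 0, 0, 0, 0, 0, 1, 0, 0, 0, 0, 0, 0, 1, 0, 0, 0, 0, 0, 0, 1]' --grip_force 80

```text
clock: 18.48
position: [0.5852, -0.0547, 0.0198]
eef_rot: [-0.0, 0.925, 0.381, 0.0]
contact_force: [0.2, -0.1, -1.9]
width: 0.0343
gripper_force: 79.7
```

```bash
python3 - <<'E'
from look import *
print(s["contact_force"])
a=np.radians(-2.1)
plan([([*p[:2],.13],R,3,1),([.494,-.2285,.13],down(-92.1),9,1),([.494,-.2285,.09],down(-92.1),2,1)])
E
```

```text
[ 0.5852 -0.0547  0.0198] [ 0.7048 -0.7094 -0.0002] [ 0.0003  0.0006 -1.    ] 0.034263600358625364 18.4833 [-0.1734  0.7766  0.2592  2.0721 -0.5413  0.3573 -0.2623]
[ 0.1733 -0.0977 -1.9182]
-- 3 rows, turn/row 0.0 mm/row 36.7
3 x [np.float64(0.0), np.float64(0.0), np.float64(0.0), np.float64(0.0), np.float64(-0.0), np.float64(-36.7), 1]
-- 9 rows, turn/row 5.2 mm/row 21.8
-0,-0,5.2,-20.8,6.6,-0,1,-0,-0,5.2,-20.1,8.4,-0,1,-0,-0,5.2,-19.3,10.2,-0,1,-0,-0,5.2,-18.3,11.9,-0,1,-0,-0,5.2,-17.1,13.5,-0,1,-0,-0,5.2,-15.8,15,-0,1,-0,-0,5.2,-14.4,16.4,-0,1,-0,-0,5.2,-12.8,17.6,-0,1,-0,-0,5.2,-11.2,18.7,-0,1.0
-- 2 rows, turn/row 0.0 mm/row 20.0
2 x [np.float64(0.0), np.float64(0.0), np.float64(0.0), np.float64(-0.0), np.float64(0.0), np.float64(20.0), 1]
```

Emit:
play_rows --increments '[0, 0, 0, 0, 0, -30, 1, 0, 0, 0, 0, 0, -40, 1, 0, 0, 0, 0, 0, -40, 1, 0, 0, 5.2, -20.8, 6.6, 0, 1, 0, 0, 5.2, -20.1, 8.4, 0, 1, 0, 0, 5.2, -19.3, 10.2, 0, 1, 0, 0, 5.2, -18.3, 11.9, 0, 1, 0, 0, 5.2, -17.1, 13.5, 0, 1, 0, 0, 5.2, -15.8, 15, 0, 1, 0, 0, 5.2, -14.4, 16.4, 0, 1, 0, 0, 5.2, -12.8, 17.6, 0, 1, 0, 0, 5.2, -11.2, 18.7, 0, 1]'

```text
clock: 19.48
position: [0.4934, -0.2291, 0.1296]
eef_rot: [-0.0, 1.0, -0.019, 0.0]
contact_force: [0.4, -0.6, -1.9]
width: 0.0339
gripper_force: 80.6
```

Emit:
play_rows --increments '[0, 0, 0, 0, 0, 20, 1, 0, 0, 0, 0, 0, 18, 1, 0, 0, 0, 0, 0, 0, 1, 0, 0, 0, 0, 0, 0, 1]'

```text
clock: 19.82
position: [0.4934, -0.2283, 0.091]
eef_rot: [-0.001, 1.0, -0.017, -0.001]
contact_force: [1.0, -0.6, -1.2]
width: 0.034
gripper_force: 80.4
```

```bash
python3 - <<'E'
from look import *
roller(p,90)
z=p[2]-.0018
u=np.array([R[0,0],R[1,0],0])
print("x axis yaw",np.degrees(np.arctan2(u[1],u[0])))
for q in(-.1,0,.1): print(proj("side",np.array([*p[:2],z])+q*u),proj("top",np.array([*p[:2],z])+q*u))
np.save("/tmp/u.npy",u)
E
```

```text
[ 0.4934 -0.2283  0.091 ] [-0.0347 -0.9994 -0.0014] [-0.0019  0.0014 -1.    ] 0.033952830684715746 19.8167 [-0.0151  0.6739  0.5203  2.1565 -0.7207  0.4904 -0.5397]
side [359 286  30  15 303] ends [359.2705 293.7398] [388.0414 289.2659]
side [315 288  33  18 384] ends [314.5522 301.8056] [347.8197 295.0173]
side [313 337  10   6  32] ends [312.7319 341.1493] [322.0656 338.2081]
x axis yaw -1.9903534730211196
[312.1831 301.8666] [434.9678 264.028 ]
[349.1106 295.8459] [440.5233 226.2669]
[385.1373 289.9721] [445.8638 189.9669]
```

```bash
python3 - <<'E'
from h import *
np.set_printoptions(precision=4,suppress=True)
for z in(.086,.089,.094):
    a=plane("side",(314.2,301.8),z);b=plane("side",(388.4,289.2),z);print(z,a,b,(a+b)/2,np.linalg.norm(a-b))
# beads/handle boundaries along the side profile: width of mask per column
im=viewer.get_image("side");hsv=cv2.cvtColor(im,cv2.COLOR_BGR2HSV);m=cv2.inRange(hsv,(5,90,50),(20,255,255))
print([(x,int((m[280:310,x]>0).sum())) for x in range(312,392)])
# expected px of bead ends (+-52) and ends, for centre shift 0 / +5 mm
for sh in(0,.005):
    c=np.array([.4934+sh,-.2283,.089]);u=np.array([.9994,-.0347,0])
    print(sh,[proj("side",c+q*u)[0].round(1) for q in(-.1,-.052,.052,.1)])
E
```

```text
0.086 [ 0.3991 -0.2238  0.086 ] [ 0.6039 -0.2293  0.086 ] [ 0.5015 -0.2266  0.086 ] 0.204789649791396
0.089 [ 0.3987 -0.2257  0.089 ] [ 0.6028 -0.2312  0.089 ] [ 0.5007 -0.2285  0.089 ] 0.20421454023085298
0.094 [ 0.3979 -0.2289  0.094 ] [ 0.6011 -0.2344  0.094 ] [ 0.4995 -0.2316  0.094 ] 0.20325602429661424
[(312, 0), (313, 0), (314, 0), (315, 6), (316, 9), (317, 10), (318, 10), (319, 10), (320, 10), (321, 9), (322, 9), (323, 9), (324, 10), (325, 10), (326, 9), (327, 9), (328, 9), (329, 9), (330, 10), (331, 9), (332, 10), (333, 13), (334, 14), (335, 15), (336, 15), (337, 16), (338, 15), (339, 15), (340, 15), (341, 15), (342, 15), (343, 15), (344, 15), (345, 16), (346, 15), (347, 11), (348, 3), (349, 0), (350, 0), (351, 2), (352, 2), (353, 2), (354, 0), (355, 0), (356, 0), (357, 0), (358, 0), (359, 1), (360, 5), (361, 8), (362, 10), (363, 14), (364, 15), (365, 15), (366, 15), (367, 14), (368, 14), (369, 13), (370, 13), (371, 11), (372, 10), (373, 10), (374, 10), (375, 9), (376, 9), (377, 9), (378, 10), (379, 10), (380, 10), (381, 9), (382, 9), (383, 9), (384, 8), (385, 9), (386, 8), (387, 8), (388, 6), (389, 0), (390, 0), (391, 0)]
0 [np.float64(312.2), np.float64(330.0), np.float64(368.0), np.float64(385.1)]
0.005 [np.float64(314.1), np.float64(331.9), np.float64(369.7), np.float64(386.9)]
```

Emit:
play_rows --increments '[0, 0, 0, -3, 0, 0, 1, 0, 0, 0, -2.2, 0, 4, 1, 0, 0, 0, 0, 0, 8, 1, 0, 0, 0, 0, 0, 6, 1, 0, 0, 0, 0, 0, 5, 1, 0, 0, 0, 0, 0, 3, 1, 0, 0, 0, 0, 0, 0, 1]'

```text
clock: 20.55
position: [0.4881, -0.2283, 0.0642]
eef_rot: [-0.001, 1.0, -0.018, -0.001]
contact_force: [0.8, -0.2, -0.6]
width: 0.034
gripper_force: 80.5
```

Emit:
play_rows --increments '[0, 0, 0, 0, 0, 3, 1, 0, 0, 0, 0, 0, 3, 1, 0, 0, 0, 0, 0, 0, 1]'

```text
clock: 20.8
position: [0.4884, -0.2284, 0.0586]
eef_rot: [-0.0, 1.0, -0.017, -0.001]
contact_force: [-0.6, -0.7, -1.2]
width: 0.0341
gripper_force: 80.5
```

Emit:
play_rows --increments '[0, 0, 0, 0, 0, 3, 1, 0, 0, 0, 0, 0, 3, 1, 0, 0, 0, 0, 0, 2, 1]'

```text
clock: 21.05
position: [0.4886, -0.228, 0.0508]
eef_rot: [-0.001, 1.0, -0.017, -0.0]
contact_force: [0.1, 2.5, 3.2]
width: 0.0341
gripper_force: 81.1
```

Emit:
play_rows --increments '[0, 0, 0, 0, 0, 3, 1, 0, 0, 0, 0, 0, 3, 1, 0, 0, 0, 0, 0, 1.5, 1]'

```text
clock: 21.3
position: [0.4889, -0.228, 0.0436]
eef_rot: [-0.001, 1.0, -0.017, -0.0]
contact_force: [1.1, 2.1, 6.2]
width: 0.0342
gripper_force: 81.5
```

Emit:
play_rows --increments '[0, 0, 0, 0, 0, 1.5, 1, 0, 0, 0, 0, 0, 1, 1, 0, 0, 0, 0, 0, 0, 1]'

```text
clock: 21.55
position: [0.4889, -0.228, 0.0414]
eef_rot: [-0.001, 1.0, -0.017, 0.0]
contact_force: [-0.7, 3.0, 7.0]
width: 0.0343
gripper_force: 81.4
```

Emit:
play_rows --increments '[0, 0, 0, 0, 0, 1, 1, 0, 0, 0, 0, 0, 1, 1, 0, 0, 0, 0, 0, 0, 1]'

```text
clock: 21.8
position: [0.4889, -0.2281, 0.0413]
eef_rot: [-0.001, 1.0, -0.018, 0.001]
contact_force: [-3.6, 6.2, 36.3]
width: 0.0343
gripper_force: 85.2
```

Emit:
play_rows --increments '[0, 0, 0, 0, 0, -1, 1, 0, 0, 0, 0, 0, 0, 0.4, 0, 0, 0, 0, 0, 0, -0.15, 0, 0, 0, 0, 0, 0, -0.15, 0, 0, 0, 0, 0, 0, -0.15, 0, 0, 0, 0, 0, -10, -0.15, 0, 0, 0, 0, 0, -30, -0.15, 0, 0, 0, 0, 0, -40, -0.3, 0, 0, 0, 0, 0, -40, -0.3, 0, 0, 0, 0, 0, -40, -0.3, 0, 0, 0, 0, 0, -40, -0.3, 0, 0, 0, 0, 0, -20, -0.3]'

```text
clock: 22.8
position: [0.4889, -0.2297, 0.2647]
eef_rot: [0.0, 1.0, -0.018, 0.001]
contact_force: [0.4, -1.2, 0.3]
width: 0.0555
gripper_force: 0.0
```

```bash
python3 - <<'E'
from look import *
roller(np.array([.494,-.228,.04]),90)
u=np.array([.9993,-.0366,0]);c=np.array([.4945,-.2277,.04]);print([proj("side",c+q*u) for q in(-.1,.1)],[proj("top",c+q*u) for q in(-.1,.1)])
im=viewer.get_image("side");crop("side",290,270,125,100,4,"roll_home",im)
plan([([.6096,.2852,.26],down(7.5),17,-.3)])
E
```

```text
[ 0.4889 -0.2297  0.2647] [-0.0361 -0.9993  0.0008] [ 0.0027 -0.0009 -1.    ] 0.055479846145773365 22.8 [-0.2407  0.45    0.8266  2.0331 -0.4449  0.8404 -0.7664]
side [312 296  73  18 767] ends [312.1131 310.6827] [384.1254 298.7569]
top [433 193  11  17 136] ends [436.0345 209.8413] [440.725  192.9238]
[array([312.3781, 311.75  ]), array([383.4035, 300.0546])] [array([429.306 , 264.4044]), array([440.0476, 193.7286])]
-- 17 rows, turn/row 5.9 mm/row 31.0
0,-0,-5.9,6,-30.5,0.1,-0.3,0,-0,-5.9,9.1,-29.7,0.1,-0.3,0,-0,-5.9,12.1,-28.6,0.1,-0.3,0,-0,-5.9,14.9,-27.2,0.1,-0.3,0,-0,-5.9,17.6,-25.5,0.1,-0.3,0,-0,-5.9,20.2,-23.6,0.1,-0.3,0,-0,-5.9,22.5,-21.4,0.1,-0.3,0,-0,-5.9,24.5,-19,0.1,-0.3,0,-0,-5.9,26.3,-16.4,0.1,-0.3,0,-0,-5.9,27.9,-13.7,0.1,-0.3,0,-0,-5.9,29.1,-10.8,0.1,-0.3,0,-0,-5.9,30.1,-7.7,0.1,-0.3,0,-0,-5.9,30.7,-4.6,0.1,-0.3,0,-0,-5.9,31,-1.5,0.1,-0.3,0,-0,-5.9,31,1.7,0.1,-0.3,0,-0,-5.9,30.7,4.9,0.1,-0.3,0,-0,-5.9,30,8,0.1,-0.3
```

The roller silhouette runs (312,311) to (384,299), level with and within about 1 px of the home prediction. Next, the basket.

Emit:
play_rows --increments '[0, 0, -5.9, 6, -30.5, 0.1, -0.3, 0, 0, -5.9, 9.1, -29.7, 0.1, -0.3, 0, 0, -5.9, 12.1, -28.6, 0.1, -0.3, 0, 0, -5.9, 14.9, -27.2, 0.1, -0.3, 0, 0, -5.9, 17.6, -25.5, 0.1, -0.3, 0, 0, -5.9, 20.2, -23.6, 0.1, -0.3, 0, 0, -5.9, 22.5, -21.4, 0.1, -0.3, 0, 0, -5.9, 24.5, -19, 0.1, -0.3, 0, 0, -5.9, 26.3, -16.4, 0.1, -0.3, 0, 0, -5.9, 27.9, -13.7, 0.1, -0.3, 0, 0, -5.9, 29.1, -10.8, 0.1, -0.3, 0, 0, -5.9, 30.1, -7.7, 0.1, -0.3]'

```text
clock: 23.95
position: [0.5713, 0.1359, 0.2577]
eef_rot: [-0.001, 0.824, 0.567, -0.001]
contact_force: [1.0, 0.1, 0.0]
width: 0.0557
gripper_force: 0.0
```

Emit:
play_rows --increments '[0, 0, -5.9, 30.7, -4.6, 0.1, -0.3, 0, 0, -5.9, 31, -1.5, 0.1, -0.3, 0, 0, -5.9, 31, 1.7, 0.1, -0.3, 0, 0, -5.9, 30.7, 4.9, 0.1, -0.3, 0, 0, -5.9, 30, 8, 0.1, -0.3, 0, 0, 0, 0, 0, 0, -0.3]'

```text
clock: 24.45
position: [0.605, 0.2933, 0.2564]
eef_rot: [-0.002, 0.649, 0.761, 0.0]
contact_force: [-0.2, 1.6, -0.5]
width: 0.0554
gripper_force: 0.0
```

```bash
python3 - <<'E'
from look import *
t=[.6096,.2852]
plan([([*t,.20],down(7.5),3,-.3),([*t,.154],down(7.5),3,-.3)])
E
```

```text
[0.605  0.2933 0.2564] [ 0.9876  0.1572 -0.0028] [-0.0033  0.0028 -1.    ] 0.055360575491766977 24.45 [-0.7215  0.5343  0.2905  1.7264 -0.191   0.9099 -0.1934]
-- 3 rows, turn/row 0.5 mm/row 19.0
-0.1,-0.1,0.5,-3,1.1,18.8,-0.3,-0.1,-0.1,0.5,-3,1.2,18.8,-0.3,-0.1,-0.1,0.5,-2.9,1.2,18.8,-0.3
-- 3 rows, turn/row 0.0 mm/row 15.3
3 x [np.float64(0.0), np.float64(0.0), np.float64(-0.0), np.float64(0.0), np.float64(0.0), np.float64(15.3), -0.3]
```

Emit:
play_rows --increments '[-0.1, -0.1, 0.5, -3, 1.1, 18.8, -0.3, -0.1, -0.1, 0.5, -3, 1.2, 18.8, -0.3, -0.1, -0.1, 0.5, -3, 1.2, 18.8, -0.3, 0, 0, 0, 0, 0, 16, -0.3, 0, 0, 0, 0, 0, 16, -0.3, 0, 0, 0, 0, 0, 14, -0.3, 0, 0, 0, 0, 0, 0, 0.3, 0, 0, 0, 0, 0, 0, 0.5, 0, 0, 0, 0, 0, 0, 1, 0, 0, 0, 0, 0, 0, 1, 0, 0, 0, 0, 0, 0, 1, 0, 0, 0, 0, 0, 0, 1]' --grip_force 110

```text
clock: 25.45
position: [0.6109, 0.2773, 0.157]
eef_rot: [0.003, 0.664, 0.748, 0.001]
contact_force: [-2.3, -1.5, 3.1]
width: 0.0052
gripper_force: 108.1
```

```bash
python3 - <<'E'
from look import *
print(s["contact_force"],s["wrist_torque"])
E
```

```text
[0.6109 0.2773 0.157 ] [0.993  0.1184 0.0052] [ 0.0057 -0.0036 -1.    ] 0.0051963431829244984 25.45 [-0.683   0.6405  0.2661  1.8172 -0.2342  0.7111 -0.171 ]
[-2.2635 -1.5496  3.0769] [-0.2244  0.2858  0.0126]
```

Emit:
play_rows --increments '[0, 0, 0, 0, 0, -5, 1, 0, 0, 0, 0, 0, -15, 1, 0, 0, 0, 0, 0, -25, 1, 0, 0, 0, 0, 0, -25, 1, 0, 0, 0, 0, 0, -20, 1, 0, 0, 0, 0, 0, -5, 1, 0, 0, 0, 0, 0, 0, 1]'

```text
clock: 26.03
position: [0.611, 0.2781, 0.2528]
eef_rot: [0.004, 0.664, 0.748, 0.002]
contact_force: [0.1, -0.2, -3.5]
width: 0.0054
gripper_force: 107.8
```

```bash
python3 - <<'E'
from look import *
print(s["contact_force"],s["wrist_torque"])
S=viewer.get_image("side");T=viewer.get_image("top")
crop("side",290,80,130,150,4,"a",S);crop("top",200,90,100,150,4,"b",T)
a=cv2.imread("pics/a.png");b=cv2.imread("pics/b.png");o=np.hstack([a[:,:400],b[:,:]]) if False else np.hstack([cv2.resize(a,None,fx=.87,fy=.87),cv2.resize(b,None,fx=.85,fy=.87)]);print(o.shape);cv2.imwrite("pics/lift.png",o)
plan([([.605,.027,.247],down(0),9,1),([.6605,.027,.247],down(0),5,1)])
E
```

```text
[0.611  0.2781 0.2528] [0.9929 0.1187 0.0074] [ 0.0077 -0.0023 -1.    ] 0.005443472038209991 26.0333 [-0.7141  0.5353  0.3086  1.7391 -0.1935  0.8913 -0.2059]
[ 0.1285 -0.2479 -3.4545] [-0.0895  0.0054  0.0083]
(522, 792, 3)
-- 9 rows, turn/row 0.8 mm/row 27.9
0,0,0.8,-27.6,-3.8,0.5,1,0,0,0.8,-27.6,-3.5,0.5,1,0,0,0.8,-27.7,-3.1,0.5,1,0,0,0.8,-27.7,-2.7,0.4,1,0,0,0.8,-27.8,-2.4,0.4,1,0,0,0.8,-27.8,-2,0.4,1,0,0,0.8,-27.8,-1.6,0.4,1,0,0,0.8,-27.8,-1.3,0.4,1,0,0,0.8,-27.9,-0.9,0.4,1.0
-- 5 rows, turn/row 0.0 mm/row 11.1
5 x [np.float64(0.0), np.float64(-0.0), np.float64(-0.0), np.float64(0.0), np.float64(11.1), np.float64(0.0), 1]
```

Emit:
play_rows --increments '[0, 0, 0.8, -27.4, -3.8, 0.4, 1, 0, 0, 0.8, -27.4, -3.5, 0.4, 1, 0, 0, 0.8, -27.4, -3.1, 0.4, 1, 0, 0, 0.8, -27.4, -2.7, 0.4, 1, 0, 0, 0.8, -27.4, -2.4, 0.4, 1, 0, 0, 0.8, -27.4, -2, 0.4, 1, 0, 0, 0.8, -27.4, -1.6, 0.4, 1, 0, 0, 0.6, -27.4, -1.3, 0.4, 1, 0, 0, 0.4, -27, -1, 0.4, 1, 0, 0, 0, 0, 0, 0, 1, 0, 0, 0, 0, 0, 0, 1]'

```text
clock: 27.05
position: [0.6038, 0.0284, 0.2471]
eef_rot: [0.003, 0.707, 0.707, -0.001]
contact_force: [0.0, 0.8, -3.1]
width: 0.0054
gripper_force: 107.7
```

```bash
python3 - <<'E'
from look import *
print(s["contact_force"],s["wrist_torque"])
S=viewer.get_image("side");T=viewer.get_image("top")
crop("side",300,110,130,140,4,"a",S);crop("top",290,90,90,140,4,"b",T)
a=cv2.imread("pics/a.png");b=cv2.imread("pics/b.png");o=np.hstack([cv2.resize(a,(420,452)),cv2.resize(b,(290,452))]);cv2.imwrite("pics/pre.png",o)
bail=np.array([p[0],p[1],p[2]+.005])
for n in("side","top"): print(n,[proj(n,bail+[0,d,0]).round(1) for d in(0,.034,.079)],"tip",proj(n,np.array([.6496,.0632,.2222])).round(1))
E
```

```text
[0.6038 0.0284 0.2471] [1.     0.     0.0027] [ 0.0027 -0.0049 -1.    ] 0.005392792293813904 27.05 [-0.3814  0.4645  0.3447  1.8967 -0.203   0.8123  0.0695]
[ 0.0483  0.8299 -3.1162] [ 0.0585 -0.0278  0.021 ]
side [array([365.1, 181. ]), array([361.6, 173.2]), array([357.1, 163.4])] tip [375.5 178.5]
top [array([355.8, 149.7]), array([341.1, 147.3]), array([321.8, 144.1])] tip [343.2 133.7]
```

View pics/pre.png

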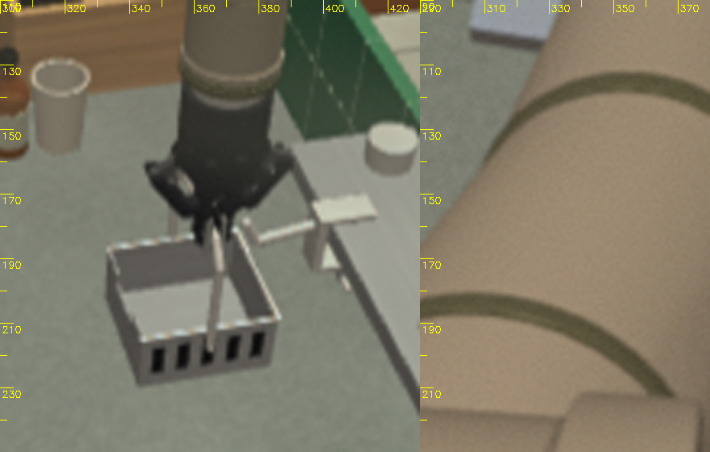

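The basket hangs level from the grip in front of the hook: the tip is visible at (375,178), and the gripper is clear of it. Advancing over the tip.

Emit:
play_rows --increments '[0, 0, 0, 3, 10, 0, 1, 0, 0, 0, 0, 14, 0, 1, 0, 0, 0, 0, 14, 0, 1, 0, 0, 0, 0, 14, 0, 1, 0, 0, 0, 0, 11, 0, 1, 0, 0, 0, 0, 0, 0, 1]'

```text
clock: 27.65
position: [0.6703, 0.0357, 0.2481]
eef_rot: [0.004, 0.705, 0.709, 0.001]
contact_force: [0.6, -0.8, -3.4]
width: 0.0053
gripper_force: 107.7
```

```bash
python3 - <<'E'
from look import *
print(s["contact_force"],s["wrist_torque"])
E
```

```text
[0.6703 0.0357 0.2481] [1.     0.0061 0.0065] [ 0.0065 -0.0039 -1.    ] 0.005315915719943353 27.65 [-0.358   0.5432  0.338   1.7453 -0.2179  0.8839  0.0787]
[ 0.5749 -0.7571 -3.4297] [-0.0549 -0.0973  0.0101]
```

Emit:
play_rows --increments '[0, 0, 0, -3, -3, 10, 1, 0, 0, 0, 0, 0, 12, 1, 0, 0, 0, 0, 0, 10, 1, 0, 0, 0, 0, 0, 6, 1, 0, 0, 0, 0, 0, 0, 1]'

```text
clock: 28.07
position: [0.6643, 0.0309, 0.209]
eef_rot: [0.003, 0.706, 0.708, -0.0]
contact_force: [0.8, -0.2, -2.2]
width: 0.0053
gripper_force: 108.0
```

Emit:
play_rows --increments '[0, 0, 0, 0, 0, 3, 1, 0, 0, 0, 0, 0, 2, 1, 0, 0, 0, 0, 0, 0, 1]'

```text
clock: 28.32
position: [0.6655, 0.0306, 0.206]
eef_rot: [0.004, 0.706, 0.708, 0.001]
contact_force: [3.4, -0.6, -3.4]
width: 0.0055
gripper_force: 107.9
```

Emit:
play_rows --increments '[0, 0, 0, 0, 0, 2, 1, 0, 0, 0, 0, 0, 0, 1]'

```text
clock: 28.48
position: [0.666, 0.0306, 0.2045]
eef_rot: [0.004, 0.706, 0.708, 0.001]
contact_force: [4.6, 0.5, 0.0]
width: 0.0054
gripper_force: 108.1
```

Emit:
play_rows --increments '[0, 0, 0, 0, 2, 0, 1, 0, 0, 0, 0, 0, 1, 1, 0, 0, 0, 0, 0, 0, 1]'

```text
clock: 28.73
position: [0.6669, 0.0306, 0.2027]
eef_rot: [0.003, 0.706, 0.708, 0.0]
contact_force: [3.0, -0.9, 0.2]
width: 0.0051
gripper_force: 107.9
```

Emit:
play_rows --increments '[0, 0, 0, 0, 0, 1, 1, 0, 0, 0, 0, 0, 0, 1]'

```text
clock: 28.9
position: [0.6672, 0.0306, 0.202]
eef_rot: [0.003, 0.706, 0.708, 0.001]
contact_force: [1.6, 0.5, 1.5]
width: 0.0054
gripper_force: 108.1
```

```bash
python3 - <<'E'
from look import *
print(s["contact_force"],s["wrist_torque"])
E
```

```text
[0.6672 0.0306 0.202 ] [1.     0.0035 0.0057] [ 0.0057 -0.0038 -1.    ] 0.0054017306073118 28.9 [-0.3372  0.5881  0.3179  1.794  -0.2402  0.7919  0.1029]
[1.565  0.4597 1.4515] [ 0.0815 -0.4716 -0.0547]
```

Emit:
play_rows --increments '[0, 0, 0, 0, 0, 0, 0.75, 0, 0, 0, 0, 0, 0, 0.6, 0, 0, 0, 0, 0, 0, 0.4, 0, 0, 0, 0, 0, 0, 0.3, 0, 0, 0, 0, 0, -4, 0.3, 0, 0, 0, 0, 0, -10, 0.3, 0, 0, 0, 0, 0, -20, 0.3, 0, 0, 0, 0, 0, -30, 0.3, 0, 0, 0, 0, 0, -30, 0.3, 0, 0, 0, 0, 0, -20, 0.3, 0, 0, 0, 0, -30, 0, 0.3, 0, 0, 0, 0, -30, 0, 0.3]'

```text
clock: 29.9
position: [0.607, 0.0307, 0.3175]
eef_rot: [0.004, 0.706, 0.708, 0.002]
contact_force: [-1.2, -0.2, -0.1]
width: 0.0299
gripper_force: 0.0
```

Emit:
play_rows --increments '[0, 0, 0, 0, -40, -10, 0.3, 0, 0, 0, 0, -35, -10, 0.3, 0, 0, 0, 0, 0, 0, 0.3, 0, 0, 0, 0, 0, 0, 0.3, 0, 0, 0, 0, 0, 0, 0.3, 0, 0, 0, 0, 0, 0, 0.3, 0, 0, 0, 0, 0, 0, 0.3, 0, 0, 0, 0, 0, 0, 0.3]'

```text
clock: 30.57
position: [0.5318, 0.0306, 0.3347]
eef_rot: [0.003, 0.706, 0.708, -0.0]
contact_force: [-0.2, -0.4, -0.2]
width: 0.0303
gripper_force: 0.0
```

```bash
python3 - <<'E'
from look import *
def grab(): return viewer.get_image("side"),viewer.get_image("top")
S,T=grab()
S0=cv2.imread("pics/side0.png");T0=cv2.imread("pics/top0.png")
for n,a,b in(("side",S,S0),("top",T,T0)):
    d=(cv2.absdiff(a,b).max(2)>40).astype(np.uint8);k,l,st,c=cv2.connectedComponentsWithStats(cv2.morphologyEx(d,cv2.MORPH_CLOSE,np.ones((3,3))));print(n,[st[i].tolist() for i in range(1,k) if st[i][4]>25])
# predicted hung basket: bail z .207 at x .664, centre y .063
o=np.array([.664,.063,.045])
for n in("side","top"): print(n,"rim corners",[proj(n,o+[x,y,.064]).round(0).tolist() for x,y in((-.065,.062),(.065,.062),(.065,-.062),(-.065,-.062))],"floor near",[proj(n,o+[-.065,y,0]).round(0).tolist() for y in(.062,-.062)])
# bright rim pixels near the predicted near rim
g=cv2.cvtColor(S,cv2.COLOR_BGR2GRAY)
e=cv2.Canny(S,60,150);crop("side",320,120,140,120,1,"fin",S)
print("row samples"); 
for n,I in(("side",S),("top",T)):
    hsv=cv2.cvtColor(I,cv2.COLOR_BGR2HSV);m=cv2.inRange(hsv,(105,25,110),(135,120,230));k,l,st,c=cv2.connectedComponentsWithStats(m);print(n,"lilac floor",[st[i].tolist() for i in range(1,k) if st[i][4]>80])
E
```

```text
[0.5318 0.0306 0.3347] [1.     0.0034 0.0044] [ 0.0044 -0.0045 -1.    ] 0.030294402812260837 30.5667 [-0.4643  0.2732  0.384   1.9456 -0.1193  0.9412 -0.0197]
side [[111, 0, 14, 81, 687], [159, 0, 19, 42, 423], [176, 0, 27, 31, 447], [225, 0, 38, 25, 291], [268, 0, 108, 195, 7183], [182, 36, 22, 39, 514], [164, 45, 16, 10, 90], [164, 62, 14, 51, 433], [102, 87, 77, 163, 2951], [351, 171, 53, 65, 1019], [373, 191, 7, 7, 26], [324, 229, 29, 23, 201], [106, 230, 19, 27, 225], [313, 296, 72, 18, 743], [360, 321, 40, 20, 517]]
top [[326, 50, 95, 85, 3540], [412, 100, 9, 7, 30], [321, 119, 12, 9, 71], [314, 131, 14, 41, 204], [221, 133, 54, 66, 2383], [389, 138, 25, 25, 459], [301, 181, 144, 101, 3720], [463, 195, 17, 38, 470], [9, 290, 27, 19, 337], [347, 304, 17, 30, 161], [342, 326, 9, 11, 31], [292, 370, 63, 30, 1394], [275, 398, 16, 2, 29]]
side rim corners [[351.0, 194.0], [389.0, 188.0], [403.0, 216.0], [362.0, 222.0]] floor near [[349.0, 208.0], [361.0, 236.0]]
top rim corners [[315.0, 164.0], [323.0, 119.0], [368.0, 126.0], [361.0, 172.0]] floor near [[315.0, 171.0], [358.0, 178.0]]
row samples
side lilac floor []
top lilac floor [[318, 130, 10, 35, 126]]
```

The side-view change at the hook (351–404, 171–236) matches the predicted level, hanging basket, and nothing shows movement at the bystanders. Handing in.

```bash
python3 -c "
from rig import ticket
print(ticket.job_done())"
```

```text
the job is handed in; nothing more can be done
None
```

The job is handed in at 30.6 s: the light and roller are pressed home in their cutouts, and the emptied basket hangs by its bail on the hook, clear of the counter. The bystanders show no change in the side view. One thing to note: while laying the roller down, joint 6 stopped at its lower limit and briefly read 0.107 against the stated 0.11.

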